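# Check the cutter tins back in

## Task

Check the valve-seat cutter kit back in: lay the oak pilot block flat in the open drawer and slide the drawer fully shut, then shake the three sealed green tins to find the one in which something has come loose and rattles. Set the quiet tins back down upright where they stood, and finish while still holding the rattling one out for inspection: level, still, at least 15 cm further forward (away from the robot) than it stood and at least 15 cm above the bench. Do not drop or throw anything, and leave the other things on the bench alone.

Things in the scene. Friction and masses are not known exactly. Their poses are not given: they have to be found in the camera images.
- tin_a_center (a point): Centre of one of three look-alike sealed green steel tins with bright lips and paper sealing strips, 140 long (x) x 60 wide (y) x 50 mm high, 0.25-0.59 kg at random, standing flat, long axis within 0.3 rad of world x. In any one of the three, drawn anew each time, a loose steel ball (36 mm diameter, 0.19 kg more) can roll 94 mm from end to end; what the other two hold is fixed.
- tin_b_center (a point): Centre of one of three look-alike sealed green steel tins with bright lips and paper sealing strips, 140 long (x) x 60 wide (y) x 50 mm high, as tin_a. The loose ball starts to roll when its tin is tipped lengthways (about its y axis) by more than about 6 degrees, and at 10 to 17 degrees reaches the low end within 0.3 to 0.6 s and knocks there, hardly bouncing.
- tin_c_center (a point): Centre of one of three look-alike sealed green steel tins with bright lips and paper sealing strips, 140 long (x) x 60 wide (y) x 50 mm high, as tin_a. A knock is felt at the wrist as a spike of roughly 10 ms, several N and 0.3 to 2 N m (about the tin's y), so sample quickly; quiet tins show nothing above the noise once the arm has stopped.
- pilot_block_center (a point): Centre of the oak pilot block's wooden part: brown wooden block 90 long (x) x 46 wide (y) x 26 high (z) with four steel rods bedded in its top, standing out by 5 mm; 0.14 to 0.24 kg. Lies on the bench, its long axis within 0.5 rad of world x; grip it across the 46 mm width.
- drawer (a joint): How far the upper drawer of the grey steel bench cabinet is open, in m: 0 shut, 0.155 to 0.195 at the start. It opens towards the robot, slides against about 1 N of friction with some damping, and stays where it is left.
- cabinet: The fixed grey cabinet, 300 deep x 240 wide x 160 high, two drawers with white fronts, the lower one locked shut. Origin on the bench under the middle of its front face; x points from front to back (away from the robot, within 0.1 rad of world x). Its roof over the drawers begins at x = 0.015.
- drawer_floor (a point): Point on the upper drawer's inner floor, on its midline, 64 mm behind the inner face of its front wall; moves with the drawer; 90 mm above the bench. x points from the drawer's front to its back. The inside spans x from -0.064 to 0.191, y within 0.099 m, walls 48 mm high. With the drawer open by d (m), the part beyond x = d - 0.070 lies under the cabinet's roof.
- drawer_front (a point): Middle of the outer face of the upper drawer's white front panel (234 wide, 65 high, 15 thick, its top edge 147 mm above the bench), moves with the drawer; x axis points into the cabinet. A level steel bar handle, 120 long, stands 35 mm out from this face towards the robot, 122 mm above the bench. Push handle or panel along +x of this point to shut the drawer.
- cutter_case: Bystander, fixed: dark wooden cutter-set case lying open, 202 x 190 x 34 high with steel cutter heads; origin on the bench under the middle of its near edge, x points across it to the far edge.
- spanner: Bystander: steel spanner 190 long lying flat (along its x), 8 high; origin at the centre of its underside.
- oil_bottle: Bystander: yellow oil bottle with red cap, 60 diameter, 150 high; origin at the centre of its base.
- paste_jar: Bystander: grey jar with dark cap, 64 diameter, 75 high; origin at the centre of its base.
- parts_tray: Bystander: aluminium tray with nuts and bolts, 130 x 90 x 30 high; origin at the centre of its underside.
- bushing: Bystander: brass bushing standing on end, 34 diameter, 28 high; origin at the centre of its base.
- bench_brush: Bystander: bench brush 210 long lying flat (along its x), 42 wide, 20 high; origin at the centre of its underside.
There are look-alikes about, which are no part of the job. Leave any pink or purple look-alike of the part that bears tin_c_center alone.

How it is judged:
On the way, in this order (a step that is already met when the one before it is completed fails the run):
1. the pilot block lies in the open drawer, let go (x of pilot_block_center in the frame of drawer_floor between -0.05 and 0.15 m and y of pilot_block_center in the frame of drawer_floor between -0.09 and 0.09 m and z of pilot_block_center in the frame of drawer_floor between 0.005 and 0.022 m and contact force between the fingers and pilot_block below 0.05 N and angle between pilot_block_center's own z axis and vertical below 0.15 rad and linear speed of pilot_block below 0.03 m/s and value of joint drawer above 0.08 m), for 0.1 s.
2. the drawer is shut with the block in it (value of joint drawer below 0.008 m and x of pilot_block_center in the frame of drawer_floor between -0.05 and 0.15 m and y of pilot_block_center in the frame of drawer_floor between -0.09 and 0.09 m and z of pilot_block_center in the frame of drawer_floor between 0.005 and 0.022 m and contact force between the fingers and pilot_block below 0.05 N), for 0.1 s.
3. the tin with the loose piece, held clear of the bench, has been shaken or tipped so that the piece knocks or runs to an end ((((contact force between loose_piece and tin_a above 4 N or distance between loose_piece_center and tin_a_center above 0.038 m) and distance between loose_piece_center and tin_a_center below 0.06 m and contact force between the fingers and tin_a above 1 N and height (world z) of tin_a_center above 0.04 m) or ((contact force between loose_piece and tin_b above 4 N or distance between loose_piece_center and tin_b_center above 0.038 m) and distance between loose_piece_center and tin_b_center below 0.06 m and contact force between the fingers and tin_b above 1 N and height (world z) of tin_b_center above 0.04 m) or ((contact force between loose_piece and tin_c above 4 N or distance between loose_piece_center and tin_c_center above 0.038 m) and distance between loose_piece_center and tin_c_center below 0.06 m and contact force between the fingers and tin_c above 1 N and height (world z) of tin_c_center above 0.04 m))).
At the end, for the whole second after the job is handed in: Drawer shut within 8 mm, block flat in it. The rattling tin is held by the fingers alone, level within 15 degrees, still, centre over 140 mm above the bench and beyond x = 0.58 m; the other two stand upright on the bench, let go, within 60 mm of where they stood (all of step 2 and angle between pilot_block_center's own z axis and vertical below 0.15 rad and ((distance between loose_piece_center and tin_a_center below 0.06 m and contact force between the fingers and tin_a above 1 N and world x of tin_a_center above 0.58 m and height (world z) of tin_a_center above 0.14 m and angle between tin_a_center's own z axis and vertical below 0.26 rad and linear speed of tin_a below 0.03 m/s and contact force between tin_a and cabinet below 0.05 N and distance of each of tin_b_center, tin_c_center from where it was at the start of the episode below 0.06 m and angle between each of tin_b_center, tin_c_center's own z axis and vertical below 0.1 rad and height (world z) of each of tin_b_center, tin_c_center below 0.031 m and contact force between each of the arm, the fingers, tin_a and tin_b below 0.05 N and contact force between each of the arm, the fingers, tin_a and tin_c below 0.05 N) or (distance between loose_piece_center and tin_b_center below 0.06 m and contact force between the fingers and tin_b above 1 N and world x of tin_b_center above 0.58 m and height (world z) of tin_b_center above 0.14 m and angle between tin_b_center's own z axis and vertical below 0.26 rad and linear speed of tin_b below 0.03 m/s and contact force between tin_b and cabinet below 0.05 N and distance of each of tin_a_center, tin_c_center from where it was at the start of the episode below 0.06 m and angle between each of tin_a_center, tin_c_center's own z axis and vertical below 0.1 rad and height (world z) of each of tin_a_center, tin_c_center below 0.031 m and contact force between each of the arm, the fingers, tin_b and tin_a below 0.05 N and contact force between each of the arm, the fingers, tin_b and tin_c below 0.05 N) or (distance between loose_piece_center and tin_c_center below 0.06 m and contact force between the fingers and tin_c above 1 N and world x of tin_c_center above 0.58 m and height (world z) of tin_c_center above 0.14 m and angle between tin_c_center's own z axis and vertical below 0.26 rad and linear speed of tin_c below 0.03 m/s and contact force between tin_c and cabinet below 0.05 N and distance of each of tin_a_center, tin_b_center from where it was at the start of the episode below 0.06 m and angle between each of tin_a_center, tin_b_center's own z axis and vertical below 0.1 rad and height (world z) of each of tin_a_center, tin_b_center below 0.031 m and contact force between each of the arm, the fingers, tin_c and tin_a below 0.05 N and contact force between each of the arm, the fingers, tin_c and tin_b below 0.05 N))); the arm keeps its last pose, push and grip.
It fails at once if a tin or the pilot block is dropped or thrown ((contact force between the fingers and tin_a below 0.05 N and linear speed of tin_a above 0.7 m/s) or (contact force between the fingers and tin_b below 0.05 N and linear speed of tin_b above 0.7 m/s) or (contact force between the fingers and tin_c below 0.05 N and linear speed of tin_c above 0.7 m/s) or (contact force between the fingers and pilot_block below 0.05 N and linear speed of pilot_block above 0.7 m/s)).
It fails at once if one of the other things on the bench is shifted by more than 30 mm or knocked over (distance of any of spanner, oil_bottle, paste_jar, parts_tray, bushing, bench_brush from where it was at the start of the episode above 0.03 m or angle between any of spanner, oil_bottle, paste_jar, parts_tray, bushing, bench_brush's own z axis and vertical above 0.5 rad).
It also fails if it takes over 72 s, if anything falls off the work surface, if the arm or the gripper's body presses on something with over 40 N, if the wrist force passes 120 N, or if a joint passes its speed limit or range.

## Robot

A 7-joint arm with a two-finger parallel gripper is mounted at the origin on the work surface. World frame = base frame: x ahead of the robot, y to its left, z up, the work surface at z = 0. Lengths are in m, angles in rad, forces in N, time in s.
With the tool pointing down it reaches from about 0.425 to 0.875 m from the base axis. Payload 4.7 kg.
Tool frame: the origin (TCP) lies at the very end of the fingers, on their centre line; the grasp point (between the pads) lies 19 mm behind it; y points along the fingers, x is the direction in which the jaws open and shut, and the axes are right-handed (so a half turn about y gives the same grasp; the last joint's range is limited). The gripper opens to 87 mm and grips with 3 to 60 N. Pads are 19 mm wide; open, the fingers measure 117 mm over their backs; the gripper's body (75 mm by 190 mm) begins 51 mm behind the grasp point.
Start: joints at [1.176, 0.321, -0.07, 1.45, 0.023, 1.371, -0.057], TCP at [0.258, -0.596, 0.223] pointing down, gripper open.
Joint ranges: [-2.86, 2.86], [-0.3, 2.09], [-1.38, 1.24], [0.06, 2.45], [-1.56, 4.7], [0.09, 2.05], [-2.69, 2.69]. Speed limits (rad/s): [2.57, 2.57, 3.14, 3.14, 3.14, 3.14, 3.14].

## Interface

Orientations are given as a unit quaternion [w, x, y, z].
In Python, from bench import r gives the robot as it stands.
- The arm moves only by the shell command python3 -m crank 'ROWS' [FORCE]. ROWS is JSON, one flat list of numbers, 7 for each row, row after row: the shift along the tool's x, y, z scaled (see below), then the turn, a rotation vector about the tool's x, y, z scaled (see below), then the finger opening in mm, from 0 to 87. A call has 1 to 12 rows; each row shifts and turns the commanded pose from where the row before left it, along the tool's axes as they then stand; what a row does not reach is not made up. The controller multiplies each number of a shift by 0.6 m and each number of a turn by 90 degrees. A row lasts 1/12 s, in which the tool goes at most 41.7 mm and 7.16 degrees, less where a joint would pass 70% of its speed; a pose out of reach is approached as far as the arm can. A call with a number of a shift or a turn outside -1 to 1 is refused whole. A call with a gripper value outside its range is refused whole. The fingers move at their own pace and stop on an object; FORCE is the grip in N (left out, the last holds). Time passes only in rows, so rows that do not move let the fingers close. It gives the time, the measured TCP pose, the force and the opening at its end, in the units of the state.
- r.read_state(): the state, without advancing time (a new reading comes with each control period).
- r.camera(name): name is "scene" or "top" or "wrist"; returns a dict with "frame" (400x640x3 uint8, red, green, blue), "intrinsics" (3x3 intrinsics, pixels), "eye" and "rotation" of the camera in the world; the wrist camera has in their place "tool_from_camera" (4x4, takes a point from camera to tool coordinates, whose origin is the TCP and whose axes are the tool frame's). Camera axes: x right, y down, z forward; pixel columns grow to the right and rows downward; lengths in m; the calibration is good to about 2 mm. The wrist camera is an equidistant fisheye: a pixel r from the principal point sees the ray r / f radians off the axis. A picture is of the moment at which its call begins: read the wrist's pose just before it. There is no depth.
- r.job_done(): hands the job in, once; it reports no verdict.
Trained networks look in a picture, given as the dict that the camera call returned (one of the last four; its "shot" number tells which), for a name from the list of things; names that differ only in an ending like _2 or _b are one class to them, and where a whole thing is asked for, a point or a joint stands for the part that bears it (a point fixed in the world has none). Each returns a list of dicts, best first, with "conf" (0 to 1); they miss things now and then, are a little off and sometimes report something else, mostly with a low value. They report only what shows in the picture. A call takes as long as a camera call. They do not tell look-alikes from the thing itself.
- r.find_in(picture, label): "box" ([left, top, right, bottom] in pixels, round what is visible of it).
- r.trace(picture, label): "mask" (400x640 bool, what is visible of it) and "box" ([left, top, right, bottom] in pixels, round what is visible of it).
- r.tip_of(picture, label): "uv" ([column, row] in pixels: a listed point, or the origin of a listed thing).
The state is a dict: "time": time; "joints": joint angles; "dq": joint speeds; "tau": joint torques, N m; "position": TCP position; "orientation": TCP orientation; "force": force on the tool from outside, world axes, zero at the start; "moment": the same for the moment, N m; "width": finger opening in m.
Only numpy, scipy, OpenCV 4.12 (cv2) and the standard library are available. Lean on these libraries where they do the work, as an engineer would, in place of code of your own. Each camera call takes 0.05 s, during which the arm holds its last target.

## Working session

There is one attempt and no reset: what is moved stays moved. The work goes in short steps, Python scripts to look and compute and a shell command to move; the robot and the scene stay as the last step left them, time stands still between calls to the robot, and variables do not carry over. Pictures are saved under pics/ and viewed, and the job is handed in when it is done.

```bash
ls; mkdir -p pics; python3 - <<'E'
from bench import r
import cv2
s=r.read_state();print(s)
for n in ("scene","top","wrist"):
    p=r.camera(n);print(n,p['intrinsics'],p.get('eye'),p.get('rotation'),p.get('tool_from_camera'))
    cv2.imwrite(f'pics/{n}0.png',p['frame'][:,:,::-1])
E
```

```text
pics
{'time': 0.0, 'joints': array([ 1.17607789,  0.32180463, -0.0700518 ,  1.45165224,  0.02262637,
        1.37077576, -0.05692148]), 'dq': array([ 0.00067009,  0.00012523, -0.00151916,  0.00080198,  0.00046874,
        0.00208372,  0.00021352]), 'tau': array([ 5.78646541e-04, -4.91289067e+01, -4.03133305e-01, -3.12529743e+01,
       -6.38213125e-02,  4.34953964e-02,  1.57193399e-04]), 'position': array([ 0.25810598, -0.59597516,  0.2214846 ]), 'orientation': array([ 0.59140091, -0.59076162,  0.3886734 , -0.38752891]), 'force': array([ 1.00193482, -0.796307  ,  0.18337094]), 'moment': array([0.00045344, 0.00107717, 0.01682912]), 'width': 0.08741383389173722}
scene [[441.32308062   0.         314.07437802]
 [  0.         441.32308062 202.3255988 ]
 [  0.           0.           1.        ]] [1.29420515 0.16764487 1.03384192] [-0.20803638  0.56637156  0.75061112 -0.26930849] None
top [[406.85028256   0.         319.37148127]
 [  0.         406.85028256 210.03318819]
 [  0.           0.           1.        ]] [ 2.85739474e-01 -7.07637649e-04  1.42417214e+00] [ 0.06876892 -0.68380573  0.72275516 -0.07283913] None
wrist [[309.70691629   0.         319.53070265]
 [  0.         309.70691629 198.28376586]
 [  0.           0.           1.        ]] None None [[ 9.99999471e-01 -3.09988015e-04  9.81102507e-04  7.59342773e-04]
 [-1.02842386e-03 -2.71843499e-01  9.62340924e-01 -1.62256036e-01]
 [-3.16078140e-05 -9.62341424e-01 -2.71843674e-01  7.46984961e-02]
 [ 0.00000000e+00  0.00000000e+00  0.00000000e+00  1.00000000e+00]]
```

View pics/scene0.png

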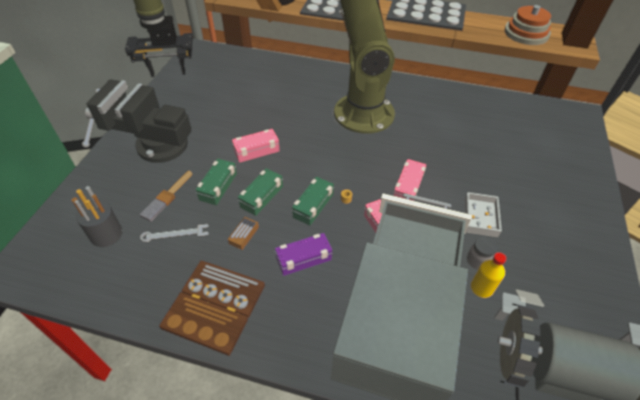

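View pics/top0.png

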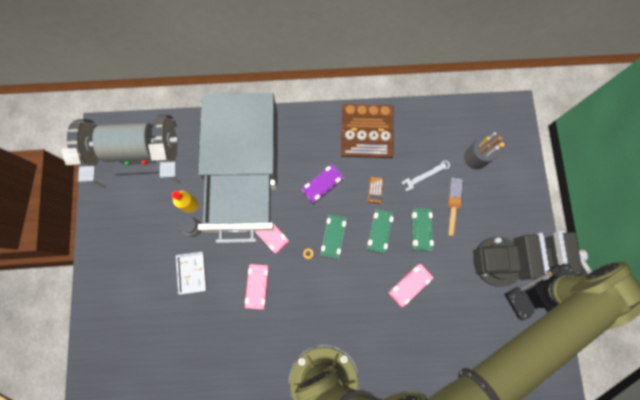

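View pics/wrist0.png

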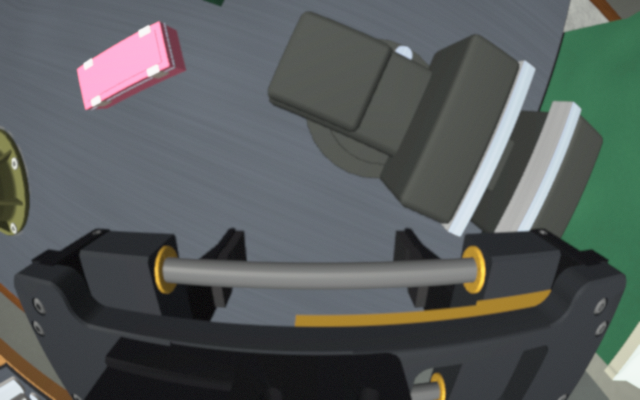

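Top view: green tins at about (334,236), (380,231) and (422,229); the block at (375,190); the drawer front near (236,228). Look-alikes: pink at (257,286), (411,286) and (271,237), purple at (322,184). Next I measure.

```bash
cat > h.py <<'E'
import numpy as np, cv2
from bench import r
from scipy.spatial.transform import Rotation as R
def rot(q): return R.from_quat([q[1],q[2],q[3],q[0]]).as_matrix()
def ray(p,uv):
    K=p['intrinsics']; d=np.array([(uv[0]-K[0,2])/K[0,0],(uv[1]-K[1,2])/K[1,1],1.0]); return rot(p['rotation'])@d
def onz(p,uv,z):
    d=ray(p,uv);e=np.array(p['eye']);return e+d*(z-e[2])/d[2]
def proj(p,X):
    c=rot(p['rotation']).T@(np.array(X)-p['eye']);K=p['intrinsics'];return (K@(c/c[2]))[:2]
def rect(p,mask,z):
    c=max(cv2.findContours(mask.astype(np.uint8),0,1)[0],key=cv2.contourArea)[:,0,:]
    P=np.array([onz(p,u,z)[:2] for u in c]).astype(np.float32)
    return cv2.minAreaRect(P*1000)
def tool():
    s=r.read_state();return s,rot(s['orientation']),np.array(s['position'])
E
python3 - <<'E'
from h import *
np.set_printoptions(precision=4,suppress=True)
s,T,p=tool();print('tool axes cols',T)
for n in ('top','scene'):
    q=r.camera(n)
    print(n)
    for l in ('tin_a_center','pilot_block_center','drawer_floor','drawer_front','drawer','cabinet','bushing','spanner','cutter_case','oil_bottle','paste_jar'):
        z={'tin_a_center':.025,'pilot_block_center':.013,'drawer_floor':.09,'drawer_front':.1145}.get(l,0)
        for d in r.tip_of(q,l)[:7]:
            if d['conf']>.2: print(' ',l,round(d['conf'],2),np.round(d['uv'],1),onz(q,d['uv'],z)[:2])
    if 1:
      for l,zs in (('tin_a_center',.05),('pilot_block_center',.026)):
        for d in r.trace(q,l)[:7]:
            print('  mask',l,round(d['conf'],2),np.round(d['box']),rect(q,d['mask'],zs))
E
```

```text
tool axes cols [[ 0.3976 -0.0006  0.9176]
 [-0.9176  0.0013  0.3976]
 [-0.0014 -1.     -0.0001]]
top
  tin_a_center 0.77 [420.7 230.5] [ 0.478  -0.3642]
  pilot_block_center 0.84 [379.9 188.4] [ 0.6392 -0.2375]
  pilot_block_center 0.74 [236.7 226.3] [0.5302 0.2761]
  drawer_floor 0.56 [235.  207.3] [0.5817 0.2658]
  drawer_front 0.82 [236.5 227.2] [0.5097 0.2569]Traceback (most recent call last):
  File "<stdin>", line 9, in <module>
ValueError: it knows: bench_brush, bushing, cabinet, cutter_case, drawer_floor, drawer_front, oil_bottle, parts_tray, paste_jar, pilot_block_center, spanner, tin_a_center, tin_b_center, tin_c_center
```

```bash
python3 - <<'E'
import cv2
a=cv2.imread('pics/top0.png')[130:290,180:480]
cv2.imwrite('pics/crop0.png',cv2.resize(a,None,fx=2.6,fy=2.6,interpolation=cv2.INTER_CUBIC))
E
```

```text
(no output)
```

View pics/crop0.png

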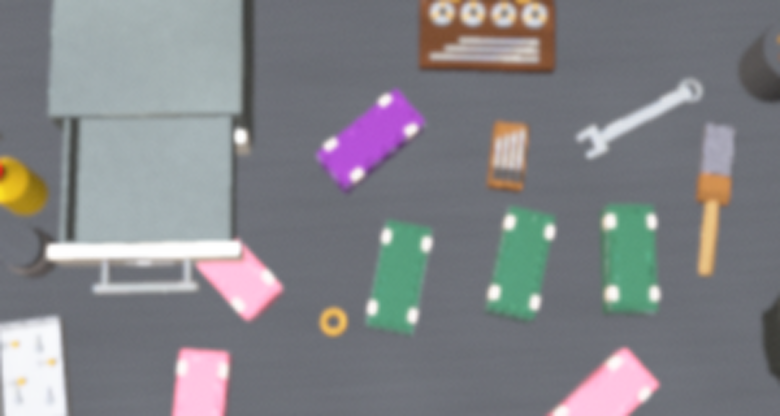

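```bash
python3 - <<'E'
from h import *
np.set_printoptions(precision=4,suppress=True)
q=r.camera('top')
hsv=cv2.cvtColor(q['frame'],cv2.COLOR_RGB2HSV)
g=((hsv[...,0]>60)&(hsv[...,0]<95)&(hsv[...,1]>120))
g[:, 500:]=0
g=cv2.morphologyEx(g.astype(np.uint8),cv2.MORPH_CLOSE,np.ones((7,7)))
n,lab,st,c=cv2.connectedComponentsWithStats(g)
for i in range(1,n):
    if st[i,4]>200: print(st[i],rect(q,lab==i,.05))
b=((hsv[...,0]>5)&(hsv[...,0]<22)&(hsv[...,1]>110)).astype(np.uint8)
m=np.zeros_like(b);m[172:208,360:395]=1
b=cv2.morphologyEx(b*m,cv2.MORPH_CLOSE,np.ones((9,9)))
print('block',rect(q,b,.026), onz(q,(375.5,189.5),.026))
for l in ('tin_a_center','pilot_block_center'):
    for d in r.trace(q,l): print(l,d['conf'],np.round(d['box']),rect(q,d['mask'],.05 if 'tin' in l else .026))
q2=r.camera('scene')
for l in ('tin_a_center','pilot_block_center'):
    for d in r.tip_of(q2,l): print(l,d['conf'],np.round(d['uv']),onz(q2,d['uv'],.025 if 'tin' in l else .013))
for uv in [(197.5,226),(272,223),(234,229),(199,230.5),(271.5,230),(217,242),(256,241)]: print(uv,onz(q,uv,.147),onz(q,uv,.122))
for uv in [(200,174),(272,174),(201,95),(274,94)]: print('roof',uv,onz(q,uv,.16))
E
```

```text
block ((674.378173828125, -218.69384765625), (16.15778350830078, 38.846858978271484), 15.713080406188965) [ 0.6328 -0.2194  0.026 ]
tin_a_center 0.68 [411. 211. 435. 251.] ((478.5788879394531, -360.4718017578125), (70.77469635009766, 141.98019409179688), 86.24857330322266)
pilot_block_center 0.59 [368. 179. 381. 205.] ((628.073974609375, -217.46925354003906), (49.03875732421875, 92.71025085449219), 75.04727935791016)
tin_a_center 0.57 [214. 179.] [ 0.4787 -0.3792  0.025 ]
tin_a_center 0.38 [349. 201.] [0.4491 0.0442 0.025 ]
pilot_block_center 0.62 [243. 234.] [ 0.6433 -0.2186  0.013 ]
pilot_block_center 0.42 [478. 289.] [0.6375 0.4319 0.013 ]
(197.5, 226) [0.5149 0.3742 0.147 ] [0.5193 0.3815 0.122 ]
(272, 223) [0.5114 0.1375 0.147 ] [0.5158 0.1402 0.122 ]
(234, 229) [0.4988 0.2585 0.147 ] [0.503  0.2636 0.122 ]
(199, 230.5) [0.5001 0.3694 0.147 ] [0.5043 0.3766 0.122 ]
(271.5, 230) [0.489  0.1398 0.147 ] [0.493  0.1426 0.122 ]
(217, 242) [0.4603 0.3126 0.147 ] [0.4637 0.3187 0.122 ]
(256, 241) [0.4567 0.1898 0.147 ] [0.46   0.1935 0.122 ]
roof (200, 174) [0.6824 0.3631 0.16  ]
roof (272, 174) [0.6695 0.1309 0.16  ]
roof (201, 95) [0.9588 0.3605 0.16  ]
roof (274, 94) [0.9489 0.1152 0.16  ]
```

```bash
python3 - <<'E'
import cv2
a=cv2.imread('pics/top0.png')[160:250,190:290]
cv2.imwrite('pics/crop1.png',cv2.resize(a,None,fx=6,fy=6,interpolation=cv2.INTER_CUBIC))
a=cv2.imread('pics/top0.png')[170:210,350:400]
cv2.imwrite('pics/crop2.png',cv2.resize(a,None,fx=10,fy=10,interpolation=cv2.INTER_CUBIC))
E
```

```text
(no output)
```

View pics/crop1.png

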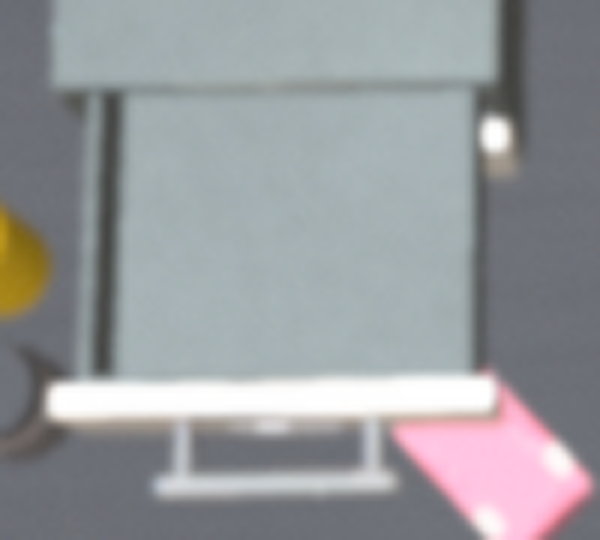

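View pics/crop2.png

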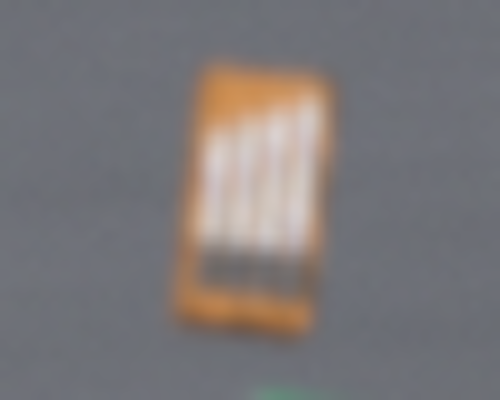

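```bash
cat >> h.py <<'E'
from scipy.optimize import minimize
def hullmask(p,x,y,a,dims,z0=0,S=4):
    c,s=np.cos(a),np.sin(a);pts=[]
    for i in(-1,1):
        for j in(-1,1):
            for z in(z0,z0+dims[2]):
                u,v=i*dims[0]/2,j*dims[1]/2
                pts.append(proj(p,(x+c*u-s*v,y+s*u+c*v,z)))
    h=cv2.convexHull((np.array(pts)*S+S/2).astype(np.float32)).round().astype(np.int32)
    m=np.zeros((400*S,640*S),np.uint8);cv2.fillConvexPoly(m,h,1);return m
def boxfit(p,mask,x0,dims,S=4):
    M=cv2.resize(mask.astype(np.uint8),None,fx=S,fy=S,interpolation=0)
    def f(v):
        m=hullmask(p,*v,dims,S=S);return -(m&M).sum()/((m|M).sum())
    best=None
    for a in (-.25,0,.25):
        o=minimize(f,[x0[0],x0[1],a],method='Nelder-Mead',options=dict(initial_simplex=[[x0[0],x0[1],a],[x0[0]+.01,x0[1],a],[x0[0],x0[1]+.01,a],[x0[0],x0[1],a+.15]],xatol=2e-4,fatol=1e-4))
        if best is None or o.fun<best.fun: best=o
    return best.x,-best.fun
E
python3 - <<'E'
from h import *
np.set_printoptions(precision=4,suppress=True)
for n in ('top','scene'):
    q=r.camera(n)
    f=q['frame'].astype(int);hsv=cv2.cvtColor(q['frame'],cv2.COLOR_RGB2HSV)
    g=((f[...,1]-f[...,0]>30)&(f[...,1]-f[...,2]>8)).astype(np.uint8)
    g=cv2.morphologyEx(g,cv2.MORPH_CLOSE,np.ones((7,7)))
    k,lab,st,c=cv2.connectedComponentsWithStats(g)
    for i in range(1,k):
        if 200<st[i,4]<3000:
            print(n,st[i],boxfit(q,lab==i,onz(q,c[i],.04)[:2],(.14,.06,.05)))
    uv=proj(q,(.632,-.22,.02)).astype(int)
    b=((f[...,0]-f[...,2]>25)).astype(np.uint8);m=b*0;m[uv[1]-19:uv[1]+19,uv[0]-20:uv[0]+20]=1
    b=cv2.morphologyEx(b*m,cv2.MORPH_CLOSE,np.ones((13,13)))
    print('block',boxfit(q,b,(.632,-.22),(.09,.046,.026)),b.sum())
E
```

```text
top [367 209  26  44 727] (array([ 0.4337, -0.1326, -0.1333]), np.float64(-0.0))
top [411 208  22  42 780] (array([ 0.4836, -0.2421, -1.    ]), np.float64(-0.0))
top [321 215  25  43 711] (array([ 0.4244,  0.0294, -0.1333]), np.float64(-0.0))
block (array([ 0.5787, -0.1433,  0.15  ]), np.float64(-0.0)) 387
scene [197 159  38  44 773] (array([ 0.5678, -0.2424, -2.7167]), np.float64(-0.0))
scene [239 169  43  45 846] (array([ 0.6106, -0.1052, -2.4944]), np.float64(-0.0))
scene [293 177  40  45 839] (array([ 0.54  ,  0.0837, -2.95  ]), np.float64(-0.0))
block (array([ 0.6398, -0.1322, -0.8   ]), np.float64(-0.0)) 537h.py:30: RuntimeWarning: overflow encountered in scalar negative
  m=hullmask(p,*v,dims,S=S);return -(m&M).sum()/((m|M).sum())
```

```bash
sed -i 's|return -(m&M).sum()/((m|M).sum())|return -float((m\&M).sum())/float((m\|M).sum())|' h.py; sed -i 's/-(m&M).sum()\/((m|M).sum())/-float((m\&M).sum())\/float((m|M).sum())/' h.py; grep -n 'return -' h.py
cat > fit.py <<'E'
from h import *
import sys
np.set_printoptions(precision=4,suppress=True)
def run(names=('top','scene'),block=True):
  for n in names:
    q=r.camera(n)
    f=q['frame'].astype(int)
    g=((f[...,1]-f[...,0]>30)&(f[...,1]-f[...,2]>8)).astype(np.uint8)
    g=cv2.morphologyEx(g,cv2.MORPH_CLOSE,np.ones((7,7)))
    k,lab,st,c=cv2.connectedComponentsWithStats(g)
    for i in range(1,k):
        if 200<st[i,4]<3000:
            print(n,st[i],*boxfit(q,lab==i,onz(q,c[i],.04)[:2],(.14,.06,.05)))
    if block:
        uv=proj(q,(.632,-.22,.02)).astype(int)
        b=((f[...,0]-f[...,2]>25)).astype(np.uint8);m=b*0;m[uv[1]-19:uv[1]+19,uv[0]-20:uv[0]+20]=1
        b=cv2.morphologyEx(b*m,cv2.MORPH_CLOSE,np.ones((13,13)))
        print('block',*boxfit(q,b,(.632,-.22),(.09,.046,.026)),b.sum())
if __name__=='__main__': run()
E
python3 fit.py
```

```text
30:        m=hullmask(p,*v,dims,S=S);return -float((m&M).sum())/float((m|M).sum())
top [367 209  26  44 725] [ 0.4852 -0.2219 -0.3011] 0.8927274132467733
top [411 208  22  42 789] [ 0.4839 -0.3677 -0.0958] 0.8892185954500494
top [321 215  25  43 712] [ 0.4751 -0.0583 -0.253 ] 0.919934506753991
block [ 0.6364 -0.2188 -0.1879] 0.9334928229665072 387
scene [197 159  37  44 765] [ 0.4805 -0.3691  0.0026] 0.6787979966611019
scene [239 169  43  45 849] [ 0.4811 -0.2213 -0.2429] 0.7148071734645295
scene [293 177  40  46 840] [ 0.468  -0.0594 -0.1974] 0.7292564508210135
block [ 0.6363 -0.2191 -0.19  ] 0.6537669822972416 403sed: -e expression #1, char 37: unknown option to 's'
```

```bash
cat > go.py <<'E'
from h import *
import sys
# go.py x y z zyaw(rad): turn (units of 90deg) about tool y first, then shift in tool axes after the turn (units .6m)
def plan(x,y,z,yaw):
    s,T,p=tool()
    Tt=np.array([[np.sin(yaw),0,np.cos(yaw)],[-np.cos(yaw),0,np.sin(yaw)],[0,-1,0]])
    rv=R.from_matrix(T.T@Tt).as_rotvec()/(np.pi/2)
    sh=Tt.T@(np.array([x,y,z])-p)/.6
    print('t',round(s['time'],2),'pos',p.round(4),'F',np.round(s['force'],1),'w',round(s['width'],4),'q',np.round(s['joints'],2))
    print('turn',rv.round(4),'rows',abs(rv).max()/.0796,' shift',sh.round(4),'rows',np.linalg.norm(sh)/.0695)
plan(*map(float,sys.argv[1:]))
E
python3 go.py .636 -.219 .20 -.19
```

```text
t 0.9 pos [ 0.2584 -0.5965  0.2226] F [ 0.4  0.3 -0.5] w 0.0873 q [ 1.18  0.32 -0.07  1.45  0.02  1.37 -0.06]
turn [0.     0.3812 0.    ] rows 4.788917654278544  shift [-0.7366  0.0376  0.4993] rows 12.815801466206855
```

```bash
python3 -m crank '[0,0,0,0,0.0762,0,80, 0,0,0,0,0.0762,0,80, 0,0,0,0,0.0762,0,80, 0,0,0,0,0.0762,0,80, 0,0,0,0,0.0762,0,80, -0.0567,0,0.0384,0,0,0,80, -0.0567,0,0.0384,0,0,0,80, -0.0567,0,0.0384,0,0,0,80, -0.0567,0,0.0384,0,0,0,80, -0.0567,0,0.0384,0,0,0,80, -0.0567,0,0.0384,0,0,0,80]' 20; python3 go.py .636 -.219 .20 -.19
```

```text
time: 1.82
position: [0.4338, -0.4205, 0.2228]
orientation: [-0.45, 0.45, -0.545, 0.545]
force: [0.8, -0.6, -0.5]
width: 0.08
t 1.82 pos [ 0.4338 -0.4205  0.2228] F [ 0.8 -0.6 -0.5] w 0.08 q [ 0.84  0.23 -0.13  1.57  0.03  1.35 -1.06]
turn [-0.0003  0.0001  0.0003] rows 0.003804694789745723  shift [-0.3935  0.0381  0.2676] rows 6.8682744859014075
```

```bash
python3 -m crank '[-0.0562,0.0054,0.0382,0,0,0,80, -0.0562,0.0054,0.0382,0,0,0,80, -0.0562,0.0054,0.0382,0,0,0,80, -0.0562,0.0054,0.0382,0,0,0,80, -0.0562,0.0054,0.0382,0,0,0,80, -0.0562,0.0054,0.0382,0,0,0,80, -0.0562,0.0054,0.0382,0,0,0,80,0,0,0,0,0,0,80]'; cat >> h.py <<'E'
def wray(q,s,uv):
    K=q['intrinsics'];d=np.array([uv[0]-K[0,2],uv[1]-K[1,2]]);rr=np.hypot(*d);th=rr/K[0,0]
    c=np.array([*(np.sin(th)*d/max(rr,1e-9)),np.cos(th)])
    M=np.array(q['tool_from_camera']);T=rot(s['orientation'])
    return np.array(s['position'])+T@M[:3,3],T@M[:3,:3]@c
def wonz(q,s,uv,z):
    e,d=wray(q,s,uv);return e+d*(z-e[2])/d[2]
def wproj(q,s,X):
    M=np.array(q['tool_from_camera']);T=rot(s['orientation'])
    c=M[:3,:3].T@(T.T@(np.array(X)-s['position'])-M[:3,3])
    th=np.arctan2(np.hypot(c[0],c[1]),c[2]);h=c[:2]/max(np.hypot(c[0],c[1]),1e-9)
    K=q['intrinsics'];return np.array([K[0,2],K[1,2]])+K[0,0]*th*h
def wbox(q,s,x,y,a,dims,img,z0=0,col=(255,0,255)):
    c,sn=np.cos(a),np.sin(a)
    for z in (z0,z0+dims[2]):
        P=[]
        for i,j in((-1,-1),(-1,1),(1,1),(1,-1)):
            u,v=i*dims[0]/2,j*dims[1]/2;P.append(wproj(q,s,(x+c*u-sn*v,y+sn*u+c*v,z)))
        cv2.polylines(img,[np.array(P).round().astype(np.int32)],True,col,1)
E
python3 - <<'E'
from h import *
s=r.read_state();q=r.camera('wrist')
im=q['frame'][:,:,::-1].copy();cv2.imwrite('pics/w1raw.png',im)
wbox(q,s,.636,-.219,-.19,(.09,.046,.026),im)
wbox(q,s,.483,-.2215,-.27,(.14,.06,.05),im)
wbox(q,s,.482,-.368,-.05,(.14,.06,.05),im)
wbox(q,s,.472,-.059,-.23,(.14,.06,.05),im)
cv2.imwrite('pics/w1.png',im);print(s['position'])
E
```

```text
time: 2.48
position: [0.6401, -0.2089, 0.1986]
orientation: [0.456, -0.452, 0.544, -0.541]
force: [0.7, 2.3, -0.1]
width: 0.08
[ 0.64009549 -0.20885844  0.19863971]
```

View pics/w1.png

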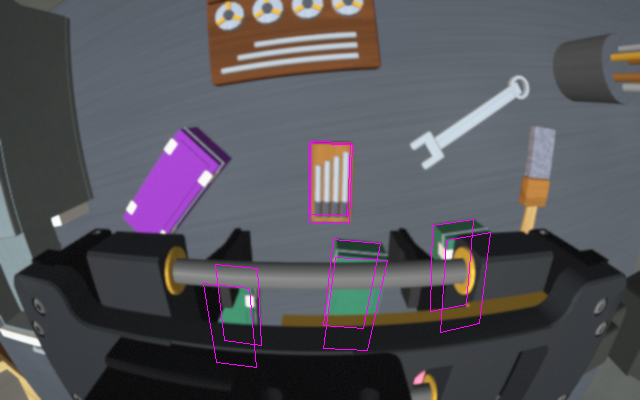

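The block (330,182) fits the overlay within 2–3 px, and the purple tin is at (175,185) on the left. Descending.

```bash
python3 go.py .635 -.219 .005 -.19
```

```text
t 2.53 pos [ 0.6376 -0.2133  0.1989] F [-0.7 -0.4 -0.6] w 0.0803 q [ 0.49  0.39 -0.28  1.41  0.1   1.35 -1.54]
turn [ 0.0002  0.0064 -0.0027] rows 0.08083085282078073  shift [ 0.0101  0.3231 -0.0025] rows 4.651990102595859
```

```bash
python3 -m crank '[0,0.065,0,0,0,0,80, 0,0.065,0,0,0,0,80, 0,0.065,0,0,0,0,80, 0,0.06,0,0,0,0,80, 0,0.04,0,0,0,0,80, 0,0.02,0,0,0,0,80, 0,0.005,0,0,0,0,80, 0,0,0,0,0,0,80]'; python3 go.py .635 -.219 .004 -.19
```

```text
time: 3.2
position: [0.6345, -0.2213, 0.008]
orientation: [-0.45, 0.45, -0.545, 0.545]
force: [0.3, -0.5, 0.7]
width: 0.0803
t 3.2 pos [ 0.6345 -0.2213  0.008 ] F [ 0.3 -0.5  0.7] w 0.0803 q [ 0.49  0.55 -0.25  1.59  0.15  1.02 -1.57]
turn [ 0.0002 -0.0003  0.0002] rows 0.0034005831852727208  shift [-0.0039  0.0066  0.0001] rows 0.10984928415738412
```

```bash
python3 -m crank '[-0.003,0.005,0,0,0,0,80, 0,0,0,0,0,0,40, 0,0,0,0,0,0,40, 0,0,0,0,0,0,40, 0,0,0,0,0,0,40, 0,0,0,0,0,0,40, 0,0,0,0,0,0,40]' 25; python3 go.py .635 -.219 .20 -.19
```

```text
time: 3.78
position: [0.6351, -0.2189, 0.0052]
orientation: [-0.45, 0.45, -0.545, 0.545]
force: [-0.5, -0.6, -0.4]
width: 0.0482
t 3.78 pos [ 0.6351 -0.2189  0.0052] F [-0.5 -0.6 -0.4] w 0.0482 q [ 0.48  0.55 -0.25  1.6   0.16  1.01 -1.58]
turn [-0.0002  0.0002  0.0001] rows 0.0030601161369533778  shift [ 2.000e-04 -3.247e-01 -1.000e-04] rows 4.672341039477689
```

```bash
python3 -m crank '[0,0,0,0,0,0,35, 0,0,0,0,0,0,35, 0,-0.03,0,0,0,0,35, 0,-0.06,0,0,0,0,35, 0,-0.06,0,0,0,0,35, 0,-0.06,0,0,0,0,35, 0,-0.06,0,0,0,0,35,0,-0.06,0,0,0,0,35]'; python3 go.py .590 .252 .20 -.05
```

```text
time: 4.45
position: [0.6343, -0.2184, 0.2038]
orientation: [0.45, -0.451, 0.545, -0.545]
force: [1.0, -1.0, -2.2]
width: 0.0457
t 4.45 pos [ 0.6343 -0.2184  0.2038] F [ 1.  -1.  -2.2] w 0.0457 q [ 0.5   0.39 -0.27  1.41  0.1   1.36 -1.54]
turn [ 0.0008 -0.0888 -0.0002] rows 1.1159871190776394  shift [-0.7794  0.0064 -0.113 ] rows 11.331657866245935
```

```bash
python3 -m crank '[0,0,0,0,-0.0444,0,35, 0,0,0,0,-0.0444,0,35, -0.065,0,-0.0095,0,0,0,35, -0.065,0,-0.0095,0,0,0,35, -0.065,0,-0.0095,0,0,0,35, -0.065,0,-0.0095,0,0,0,35, -0.065,0,-0.0095,0,0,0,35, -0.065,0,-0.0095,0,0,0,35, -0.065,0,-0.0095,0,0,0,35, -0.065,0,-0.0095,0,0,0,35, -0.065,0,-0.0095,0,0,0,35, -0.065,0,-0.0095,0,0,0,35]';python3 -m crank '[-0.065,0,-0.0095,0,0,0,35,-0.065,0,-0.0095,0,0,0,35,0,0,0,0,0,0,35,0,0,0,0,0,0,35]'
python3 - <<'E'
from h import *
s=r.read_state();print(s['position'])
q=r.camera('wrist')
im=q['frame'][:,:,::-1].copy()
a=-.05;c=np.array([np.cos(a),np.sin(a)]);n=np.array([-c[1],c[0]]);F=np.array([.577,.252])
def L(pts,col):
    P=[wproj(q,s,(*(F+c*x+n*y),z)) for x,y,z in pts];cv2.polylines(im,[np.array(P).round().astype(np.int32)],True,col,1)
L([(-.064,-.099,.09),(-.064,.099,.09),(.099,.099,.09),(.099,-.099,.09)],(0,0,255))
L([(-.064,-.099,.138),(-.064,.099,.138),(.099,.099,.138),(.099,-.099,.138)],(255,0,255))
L([(-.079,-.117,.147),(-.079,.117,.147),(-.064,.117,.147),(-.064,-.117,.147)],(0,255,0))
cv2.imwrite('pics/w2.png',im)
p=r.camera('top');im=p['frame'][:,:,::-1].copy()
def L(pts,col):
    P=[proj(p,(*(F+c*x+n*y),z))*4-np.array([180*4,80*4]) for x,y,z in pts];cv2.polylines(im,[np.array(P).round().astype(np.int32)],True,col,1)
im=cv2.resize(im[80:230,180:380],None,fx=4,fy=4)
L([(-.064,-.099,.09),(-.064,.099,.09),(.099,.099,.09),(.099,-.099,.09)],(0,0,255))
L([(-.079,-.117,.147),(-.079,.117,.147),(-.064,.117,.147),(-.064,-.117,.147)],(0,255,0))
L([(.099,-.12,.16),(.099,.12,.16),(.384,.12,.16),(.384,-.12,.16)],(255,0,0))
cv2.imwrite('pics/t2.png',im)
E
```

```text
time: 5.45
position: [0.5967, 0.1753, 0.2022]
orientation: [0.487, -0.488, 0.513, -0.512]
force: [1.3, 0.5, -2.5]
width: 0.0464
time: 5.78
position: [0.5879, 0.2565, 0.2021]
orientation: [0.489, -0.489, 0.511, -0.51]
force: [0.9, -1.0, -2.5]
width: 0.0456
[0.58792125 0.25649481 0.20205447]
```

View pics/w2.png

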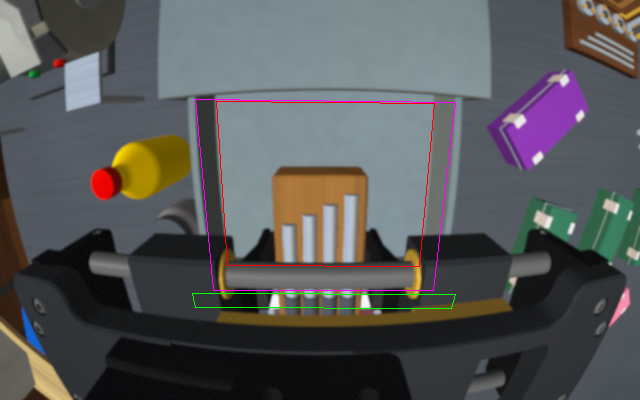

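View pics/t2.png

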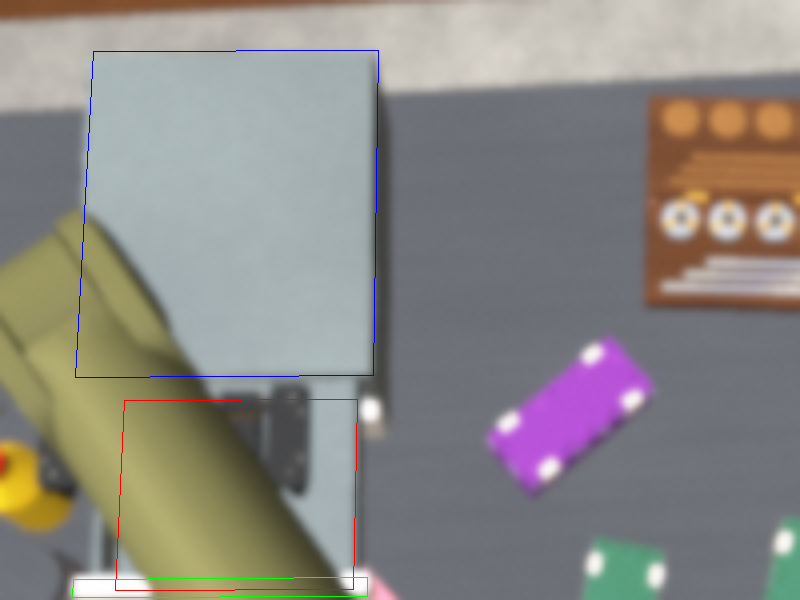

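```bash
python3 -m crank '[0,0.05,0,0,0,0,35, 0,0.05,0,0,0,0,35, 0,0.04,0,0,0,0,35, 0,0.02,0,0,0,0,35, 0,0.008,0,0,0,0,35, 0,0.006,0,0,0,0,35,0,0.002,0,0,0,0,35,0,0,0,0,0,0,35]'; python3 go.py .590 .252 .095 -.05
```

```text
time: 6.55
position: [0.5911, 0.2523, 0.0986]
orientation: [-0.488, 0.486, -0.512, 0.513]
force: [0.2, 0.5, -1.8]
width: 0.0458
t 6.55 pos [0.5911 0.2523 0.0986] F [ 0.2  0.5 -1.8] w 0.0458 q [-0.05  0.43 -0.5   1.6   0.22  1.16 -2.23]
turn [-0.0013 -0.0004 -0.0005] rows 0.016213159759738936  shift [ 0.0005  0.006  -0.0019] rows 0.09009917702041222
```

```bash
python3 -m crank '[0,0.002,0,0,0,0,35, 0,0.002,0,0,0,0,35, 0,0.002,0,0,0,0,35,0,0.001,0,0,0,0,35,0,0,0,0,0,0,35]'; python3 -m crank '[0,0,0,0,0,0,70, 0,0,0,0,0,0,75, 0,0,0,0,0,0,75, 0,0,0,0,0,0,75, 0,-0.02,0,0,0,0,75, 0,-0.04,0,0,0,0,75, 0,-0.05,0,0,0,0,75,0,-0.06,0,0,0,0,75]';  python3 go.py .590 .252 .095 -.05
python3 - <<'E'
from h import *
q=r.camera('wrist');cv2.imwrite('pics/w3.png',q['frame'][:,:,::-1])
E
```

```text
time: 6.97
position: [0.5913, 0.2524, 0.0951]
orientation: [-0.488, 0.486, -0.512, 0.513]
force: [-0.5, 0.4, 4.0]
width: 0.0459
time: 7.63
position: [0.5891, 0.2516, 0.1951]
orientation: [0.486, -0.488, 0.513, -0.512]
force: [0.1, -0.4, 0.5]
width: 0.0745
t 7.63 pos [0.5891 0.2516 0.1951] F [ 0.1 -0.4  0.5] w 0.0745 q [-0.04  0.36 -0.52  1.5   0.18  1.34 -2.19]
turn [0.002  0.     0.0008] rows 0.025005406636526298  shift [-0.0008  0.1669  0.0015] rows 2.4011824616635495
```

View pics/w3.png

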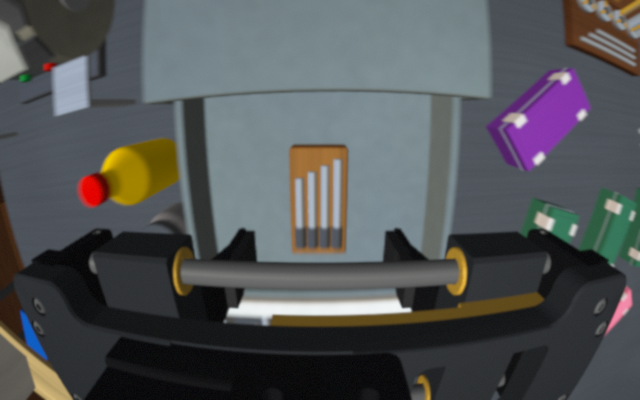

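Block lies flat in the drawer at (318,200), let go. Next, the drawer.

```bash
python3 -m crank '[0,0,-0.057,0,0,0,0, 0,0,-0.057,0,0,0,0, 0,0,-0.057,0,0,0,0, 0,0,-0.057,0,0,0,0, 0,0,-0.057,0,0,0,0, 0,0.06,0,0,0,0,0, 0,0.06,0,0,0,0,0, 0,0.03,0,0,0,0,0,0,0,0,0,0,0,0]' ; python3 go.py .615 .252 .105 -.05
```

```text
time: 8.43
position: [0.4166, 0.259, 0.1019]
orientation: [0.485, -0.49, 0.513, -0.512]
force: [-0.2, -0.9, 0.5]
width: 0.023
t 8.43 pos [0.4166 0.259  0.1019] F [-0.2 -0.9  0.5] w 0.023 q [-0.04  0.12 -0.6   1.96  0.08  1.09 -2.29]
turn [0.0035 0.0003 0.0022] rows 0.04421395730319025  shift [-0.0048 -0.0052  0.3309] rows 4.761607678759155
```

```bash
python3 -m crank '[0,0,0.02,0,0,0,0, 0,0,0.02,0,0,0,0, 0,0,0.025,0,0,0,0, 0,0,0.025,0,0,0,0, 0,0,0.025,0,0,0,0, 0,0,0.025,0,0,0,0, 0,0,0.025,0,0,0,0, 0,0,0.025,0,0,0,0, 0,0,0.025,0,0,0,0, 0,0,0.025,0,0,0,0, 0,0,0.025,0,0,0,0, 0,0,0,0,0,0,0]' ; python3 go.py .615 .252 .105 -.05
```

```text
time: 9.43
position: [0.5836, 0.2517, 0.1067]
orientation: [-0.488, 0.485, -0.513, 0.514]
force: [0.1, -0.8, 0.7]
width: 0.0004
t 9.43 pos [0.5836 0.2517 0.1067] F [ 0.1 -0.8  0.7] w 0.0004 q [-0.04  0.41 -0.52  1.62  0.22  1.16 -2.23]
turn [-0.003  -0.0026 -0.0011] rows 0.03737469196061553  shift [-0.0031  0.0029  0.0522] rows 0.754175081709992
```

```bash
python3 - <<'E'
from h import *
q=r.camera('wrist');cv2.imwrite('pics/w4.png',q['frame'][:,:,::-1])
E
```

```text
(no output)
```

View pics/w4.png

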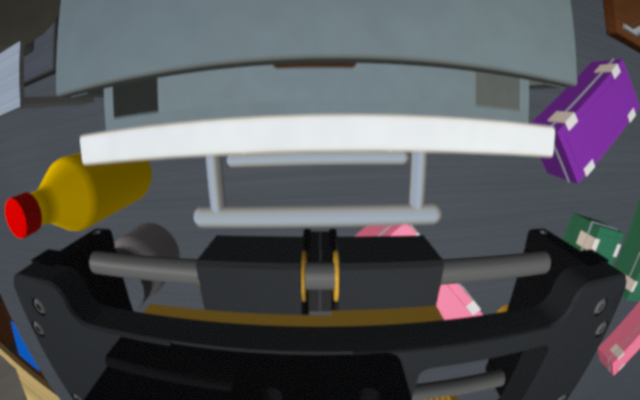

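```bash
python3 -m crank '[0,0,0.02,0,0,0,0, 0,0,0.015,0,0,0,0, 0,0,0.01,0,0,0,0, 0,0,0.006,0,0,0,0, 0,0,0,0,0,0,0]' ; python3 go.py .615 .252 .105 -.05;python3 - <<'E'
from h import *
q=r.camera('wrist');cv2.imwrite('pics/w5.png',q['frame'][:,:,::-1])
E
```

```text
time: 9.9
position: [0.6098, 0.2507, 0.1053]
orientation: [-0.487, 0.487, -0.512, 0.513]
force: [0.3, -0.0, -0.5]
width: 0.0002
t 9.9 pos [0.6098 0.2507 0.1053] F [ 0.3 -0.  -0.5] w 0.0002 q [-0.05  0.46 -0.5   1.55  0.24  1.19 -2.22]
turn [-0.0006 -0.0007  0.0001] rows 0.008637599924072977  shift [-0.0026  0.0005  0.0086] rows 0.1289695301296633
```

View pics/w5.png

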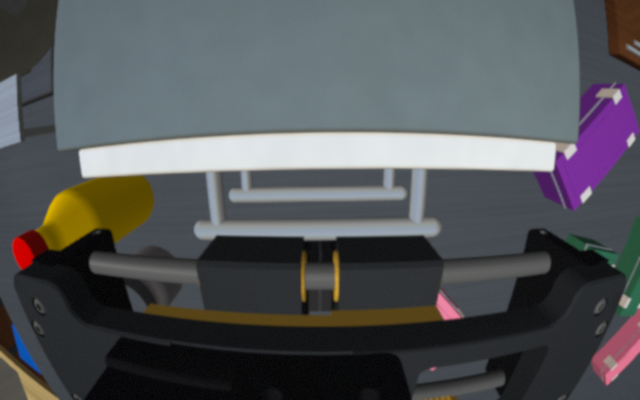

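```bash
python3 -m crank '[0,0,0.008,0,0,0,0, 0,0,0.006,0,0,0,0, 0,0,0,0,0,0,0]' ; python3 -m crank '[0,0,0.006,0,0,0,0, 0,0,0,0,0,0,0]';python3 -m crank '[0,0,0.006,0,0,0,0, 0,0,0,0,0,0,0]'
```

```text
time: 10.2
position: [0.6115, 0.2512, 0.1049]
orientation: [0.484, -0.491, 0.514, -0.51]
force: [-13.6, -3.0, 9.2]
width: 0.0004
time: 10.37
position: [0.6117, 0.2511, 0.1049]
orientation: [0.482, -0.494, 0.515, -0.508]
force: [-23.1, -5.2, 13.9]
width: 0.0005
time: 10.53
position: [0.6117, 0.2511, 0.1048]
orientation: [0.48, -0.496, 0.516, -0.507]
force: [-31.2, -7.0, 19.5]
width: 0.0005
```

```bash
python3 -m crank '[0,0,-0.05,0,0,0,0, 0,0,-0.05,0,0,0,0, 0,-0.05,-0.03,0,0,0,85, 0,-0.065,0,0,0,0,85, 0,-0.05,0,0,0,0,85]' ; python3 go.py .474 -.059 .22 -.23
```

```text
time: 10.95
position: [0.5451, 0.2549, 0.2063]
orientation: [-0.488, 0.488, -0.511, 0.512]
force: [1.7, 1.2, 0.1]
width: 0.0131
t 10.95 pos [0.5451 0.2549 0.2063] F [1.7 1.2 0.1] w 0.0131 q [-0.02  0.27 -0.55  1.58  0.15  1.33 -2.21]
turn [-0.0007  0.1159  0.0002] rows 1.4562745895695473  shift [ 0.5364 -0.0229  0.0039] rows 7.725522029201433
```

```bash
python3 -m crank '[0,0,0,0,0.058,0,85, 0,0,0,0,0.058,0,85, 0.067,0,0,0,0,0,85, 0.067,0,0,0,0,0,85, 0.067,0,0,0,0,0,85, 0.067,0,0,0,0,0,85, 0.067,0,0,0,0,0,85, 0.067,0,0,0,0,0,85, 0.067,0,0,0,0,0,85, 0.067,0,0,0,0,0,85,0,0,0,0,0,0,85,0,0,0,0,0,0,85]' ; python3 go.py .474 -.059 .22 -.23
python3 - <<'E'
from h import *
s=r.read_state();q=r.camera('wrist')
im=q['frame'][:,:,::-1].copy();cv2.imwrite('pics/w6raw.png',im)
wbox(q,s,.474,-.059,-.23,(.14,.06,.05),im);wbox(q,s,.484,-.2215,-.27,(.14,.06,.05),im)
cv2.imwrite('pics/w6.png',im)
q=r.camera('top');cv2.imwrite('pics/t6.png',q['frame'][:,:,::-1])
E
```

```text
time: 11.95
position: [0.4719, -0.0614, 0.2044]
orientation: [-0.437, 0.437, -0.555, 0.556]
force: [0.2, 0.4, 0.3]
width: 0.0835
t 11.95 pos [ 0.4719 -0.0614  0.2044] F [0.2 0.4 0.3] w 0.0835 q [ 0.37 -0.03 -0.29  1.88 -0.01  1.29 -1.73]
turn [-0.0006 -0.0051  0.0004] rows 0.06451115368865776  shift [-0.0046 -0.026   0.0026] rows 0.3824469786754211
```

View pics/w6.png

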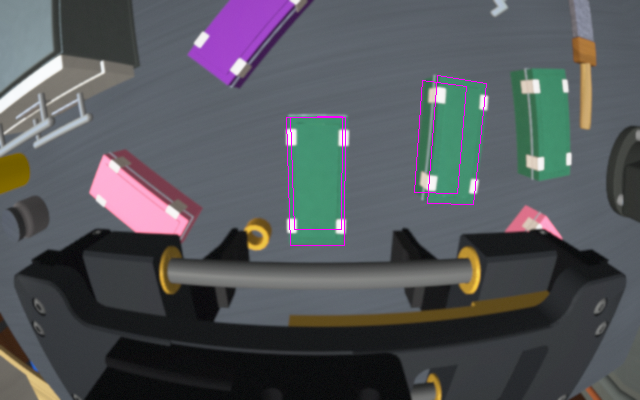

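View pics/t6.png

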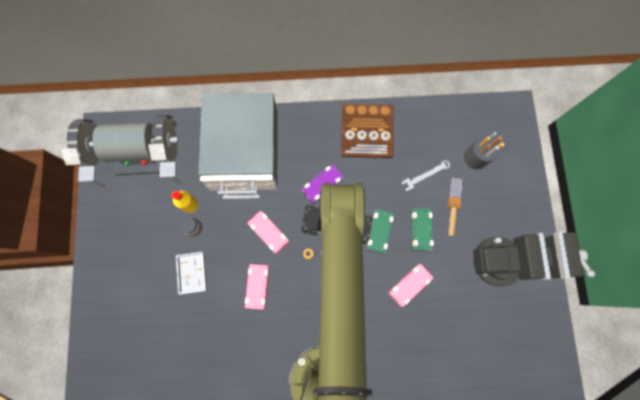

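Overlay fits tin 1 at (317,180) within ~2 px. The drawer looks shut in the top view, and no bystander moved. Descending on tin 1.

```bash
python3 go.py .474 -.059 .010 -.23; python3 -m crank '[-0.004,0.06,0.002,0,0,0,85, 0,0.06,0,0,0,0,85, 0,0.06,0,0,0,0,85, 0,0.06,0,0,0,0,85, 0,0.045,0,0,0,0,85, 0,0.025,0,0,0,0,85, 0,0.007,0,0,0,0,85, 0,0,0,0,0,0,85]' 50; python3 go.py .474 -.059 .010 -.23
```

```text
t 12.05 pos [ 0.4726 -0.0578  0.2043] F [-1.1  0.5 -0.5] w 0.0845 q [ 0.36 -0.03 -0.29  1.88 -0.01  1.29 -1.73]
turn [-0.0004 -0.001  -0.0002] rows 0.012455255146278533  shift [0.0015 0.3238 0.0028] rows 4.659718194506177
time: 12.72
position: [0.4735, -0.0548, 0.0128]
orientation: [0.439, -0.44, 0.555, -0.553]
force: [-0.0, -0.1, -0.3]
width: 0.085
t 12.72 pos [ 0.4735 -0.0548  0.0128] F [-0.  -0.1 -0.3] w 0.085 q [ 0.34  0.19 -0.3   2.08  0.07  0.88 -1.8 ]
turn [ 0.0017  0.0004 -0.0003] rows 0.02085351644589313  shift [0.0067 0.0047 0.0025] rows 0.12301567599053362
```

```bash
python3 -m crank '[0.0067,0.004,0,0,0,0,85, 0,0,0,0,0,0,55, 0,0,0,0,0,0,55, 0,0,0,0,0,0,50, 0,0,0,0,0,0,50, 0,0,0,0,0,0,50, 0,0,0,0,0,0,50]' 50; python3 go.py .474 -.059 .010 -.23;  python3 -m crank '[0,0,0,0,0,0,50, 0,-0.02,0,0,0,0,50, 0,-0.04,0,0,0,0,50, 0,-0.04,0,0,0,0,50, 0,-0.04,0,0,0,0,50, 0,-0.02,0,0,0,0,50, 0,0,0,0,0,0,50, 0,0,0,0,0,0,50]'; python3 go.py .474 -.059 .10 -.23
```

```text
time: 13.3
position: [0.4738, -0.0601, 0.0121]
orientation: [-0.439, 0.438, -0.554, 0.555]
force: [-0.2, 1.1, 3.3]
width: 0.0596
t 13.3 pos [ 0.4738 -0.0601  0.0121] F [-0.2  1.1  3.3] w 0.0596 q [ 0.34  0.19 -0.29  2.08  0.07  0.88 -1.79]
turn [-0.0007 -0.0015 -0.0004] rows 0.01871782099575641  shift [-0.0018  0.0035 -0.    ] rows 0.05679700999577631
time: 13.97
position: [0.4725, -0.0608, 0.1067]
orientation: [0.438, -0.439, 0.555, -0.555]
force: [-0.4, -0.8, -5.9]
width: 0.0599
t 13.97 pos [ 0.4725 -0.0608  0.1067] F [-0.4 -0.8 -5.9] w 0.0599 q [ 0.36  0.06 -0.3   2.    0.02  1.08 -1.75]
turn [ 0.0005 -0.0016  0.0004] rows 0.020555118180142346  shift [-0.0035  0.0112  0.0018] rows 0.17044180490877603
```

```bash
cat > sense.py <<'E'
from h import *
np.set_printoptions(precision=3,suppress=True)
m=[];f=[]
for i in range(4):
    s,T,p=tool();m.append(T.T@s['moment']);f.append(T.T@s['force'])
    if i<3:r.camera('wrist')
print('t',round(s['time'],2),'mom tool',np.mean(m,0),'std',np.std(m,0),'F',np.mean(f,0),'tilt',np.degrees(np.arcsin(T[2,2])).round(2),'pos',p,'w',s['width'].round(4))
E
python3 sense.py; python3 -m crank '[0,0,0,0.075,0,0,50, 0,0,0,0.075,0,0,50, 0,0,0,0,0,0,50, 0,0,0,0,0,0,50, 0,0,0,0,0,0,50, 0,0,0,0,0,0,50, 0,0,0,0,0,0,50, 0,0,0,0,0,0,50, 0,0,0,0,0,0,50, 0,0,0,0,0,0,50, 0,0,0,-0.075,0,0,50, 0,0,0,-0.075,0,0,50]'; python3 -m crank '[0,0,0,0,0,0,50, 0,0,0,0,0,0,50, 0,0,0,0,0,0,50]';python3 sense.py;  python3 -m crank '[0,0,0,-0.075,0,0,50, 0,0,0,-0.075,0,0,50, 0,0,0,0,0,0,50, 0,0,0,0,0,0,50, 0,0,0,0,0,0,50, 0,0,0,0,0,0,50, 0,0,0,0,0,0,50, 0,0,0,0,0,0,50, 0,0,0,0,0,0,50, 0,0,0,0,0,0,50, 0,0,0,0.075,0,0,50, 0,0,0,0.075,0,0,50]'; python3 -m crank '[0,0,0,0,0,0,50, 0,0,0,0,0,0,50, 0,0,0,0,0,0,50]';python3 sense.py
```

```text
time: 15.12
position: [0.471, -0.0604, 0.1075]
orientation: [0.437, -0.44, 0.556, -0.553]
force: [2.1, 0.6, -3.8]
width: 0.0599
time: 15.37
position: [0.4731, -0.0604, 0.107]
orientation: [0.439, -0.439, 0.555, -0.555]
force: [-0.7, -0.4, -4.4]
width: 0.0596
time: 16.52
position: [0.4742, -0.0605, 0.1062]
orientation: [-0.439, 0.438, -0.554, 0.555]
force: [1.3, 0.5, -4.6]
width: 0.0597
time: 16.77
position: [0.4736, -0.0607, 0.1083]
orientation: [-0.439, 0.439, -0.554, 0.555]
force: [0.5, -0.2, -4.1]
width: 0.0598Traceback (most recent call last):
  File "sense.py", line 7, in <module>
    print('t',round(s['time'],2),'mom tool',np.mean(m,0),'std',np.std(m,0),'F',np.mean(f,0),'tilt',np.degrees(np.arcsin(T[2,2])).round(2),'pos',p,'w',s['width'].round(4))
                                                                                                                                                      ^^^^^^^^^^^^^^^^
AttributeError: 'float' object has no attribute 'round'
Traceback (most recent call last):
  File "sense.py", line 7, in <module>
    print('t',round(s['time'],2),'mom tool',np.mean(m,0),'std',np.std(m,0),'F',np.mean(f,0),'tilt',np.degrees(np.arcsin(T[2,2])).round(2),'pos',p,'w',s['width'].round(4))
                                                                                                                                                      ^^^^^^^^^^^^^^^^
AttributeError: 'float' object has no attribute 'round'
Traceback (most recent call last):
  File "sense.py", line 7, in <module>
    print('t',round(s['time'],2),'mom tool',np.mean(m,0),'std',np.std(m,0),'F',np.mean(f,0),'tilt',np.degrees(np.arcsin(T[2,2])).round(2),'pos',p,'w',s['width'].round(4))
                                                                                                                                                      ^^^^^^^^^^^^^^^^
AttributeError: 'float' object has no attribute 'round'
```

```bash
sed -i "s/s\['width'\].round(4)/s['width']/" sense.py
python3 sense.py; python3 -m crank '[0,0,0,0.075,0,0,50, 0,0,0,0.075,0,0,50, 0,0,0,0,0,0,50, 0,0,0,0,0,0,50, 0,0,0,0,0,0,50, 0,0,0,0,0,0,50, 0,0,0,0,0,0,50, 0,0,0,0,0,0,50, 0,0,0,0,0,0,50, 0,0,0,0,0,0,50, 0,0,0,-0.075,0,0,50, 0,0,0,-0.075,0,0,50]'; python3 -m crank '[0,0,0,0,0,0,50, 0,0,0,0,0,0,50, 0,0,0,0,0,0,50]';python3 sense.py
```

```text
t 17.07 mom tool [-0.061 -0.001  0.029] std [0.026 0.033 0.037] F [0.224 4.798 0.168] tilt -0.03 pos [ 0.474 -0.061  0.107] w 0.05976855877013047
time: 18.07
position: [0.4709, -0.0604, 0.1075]
orientation: [0.437, -0.44, 0.556, -0.553]
force: [0.9, 0.8, -4.3]
width: 0.0594
time: 18.32
position: [0.4731, -0.0604, 0.107]
orientation: [0.439, -0.439, 0.555, -0.555]
force: [0.4, -0.2, -3.6]
width: 0.0599
t 18.47 mom tool [-0.042  0.005  0.043] std [0.027 0.009 0.027] F [ 0.004  4.532 -0.193] tilt 0.08 pos [ 0.473 -0.06   0.108] w 0.05946466433120635
```

Tin 1: the moment changed by only 0.02 N·m, where 0.17 is expected for a ball, so it is quiet. Setting it back.

```bash
python3 -m crank '[0,0.03,0,0,0,0,50, 0,0.04,0,0,0,0,50, 0,0.04,0,0,0,0,50, 0,0.025,0,0,0,0,50, 0,0.012,0,0,0,0,50, 0,0.005,0,0,0,0,50, 0,0.003,0,0,0,0,50, 0,0,0,0,0,0,50]'; python3 go.py .474 -.059 .012 -.23
```

```text
time: 19.13
position: [0.4739, -0.0606, 0.0154]
orientation: [-0.439, 0.438, -0.554, 0.555]
force: [0.8, 0.5, -5.4]
width: 0.0597
t 19.13 pos [ 0.4739 -0.0606  0.0154] F [ 0.8  0.5 -5.4] w 0.0597 q [ 0.36  0.19 -0.3   2.08  0.07  0.88 -1.79]
turn [-0.0013 -0.0015  0.0001] rows 0.018289420723025057  shift [-0.0027  0.0057 -0.0005] rows 0.09033907899850951
```

```bash
python3 -m crank '[0,0.003,0,0,0,0,50, 0,0.002,0,0,0,0,50, 0,0.001,0,0,0,0,50, 0,0,0,0,0,0,50]'; python3 -m crank '[0,0,0,0,0,0,66, 0,0,0,0,0,0,80, 0,0,0,0,0,0,85, 0,0,0,0,0,0,85, 0,-0.03,0,0,0,0,85, 0,-0.06,0,0,0,0,85, 0,-0.065,0,0,0,0,85,0,-0.065,0,0,0,0,85,0,-0.065,0,0,0,0,85,0,-0.04,0,0,0,0,85]'; python3 go.py .484 -.2215 .20 -.27
```

```text
time: 19.47
position: [0.474, -0.0607, 0.0121]
orientation: [-0.439, 0.438, -0.554, 0.555]
force: [-2.7, -0.1, 5.1]
width: 0.0596
time: 20.3
position: [0.4747, -0.0606, 0.2103]
orientation: [-0.44, 0.437, -0.553, 0.556]
force: [1.0, -0.5, 0.1]
width: 0.0846
t 20.3 pos [ 0.4747 -0.0606  0.2103] F [ 1.  -0.5  0.1] w 0.0846 q [ 0.38 -0.03 -0.3   1.87 -0.01  1.29 -1.72]
turn [-0.0037  0.024  -0.0002] rows 0.3019912878066705  shift [0.2544 0.0172 0.0864] rows 3.873564242154779
```

```bash
python3 -m crank '[0,0,0,0,0.024,0,85, 0.063,0,0.021,0,0,0,85, 0.063,0,0.021,0,0,0,85, 0.063,0,0.021,0,0,0,85, 0.063,0,0.021,0,0,0,85, 0,0,0,0,0,0,85, 0,0,0,0,0,0,85, 0,0,0,0,0,0,85]'; python3 go.py .484 -.2215 .20 -.27
python3 - <<'E'
from h import *
s=r.read_state();q=r.camera('wrist')
im=q['frame'][:,:,::-1].copy();cv2.imwrite('pics/w7raw.png',im)
wbox(q,s,.474,-.06,-.23,(.14,.06,.05),im);wbox(q,s,.484,-.2215,-.27,(.14,.06,.05),im);wbox(q,s,.482,-.368,-.05,(.14,.06,.05),im)
cv2.imwrite('pics/w7.png',im)
E
```

```text
time: 20.97
position: [0.4814, -0.219, 0.2055]
orientation: [0.428, -0.428, 0.563, -0.562]
force: [-1.0, -1.0, 0.0]
width: 0.0851
t 20.97 pos [ 0.4814 -0.219   0.2055] F [-1. -1.  0.] w 0.0851 q [ 0.53  0.08 -0.16  1.77  0.01  1.29 -1.47]
turn [ 0.0004 -0.     -0.0006] rows 0.006970161711528267  shift [0.0029 0.0092 0.0052] rows 0.15782818583901095
```

View pics/w7.png

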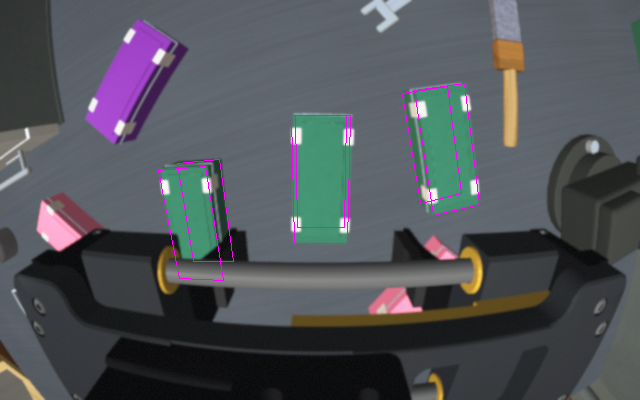

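Tin 2 at (320,178) and tin 3 at (440,148) both fit. Gripping tin 2.

```bash
python3 -m crank '[0.002,0.06,0.003,0,0,0,85, 0,0.06,0,0,0,0,85, 0,0.06,0,0,0,0,85, 0,0.06,0,0,0,0,85, 0,0.045,0,0,0,0,85, 0,0.025,0,0,0,0,85, 0,0.009,0,0,0,0,85, 0,0,0,0,0,0,85]' 50; python3 go.py .484 -.2215 .012 -.27
```

```text
time: 21.68
position: [0.4822, -0.2193, 0.0134]
orientation: [0.429, -0.429, 0.563, -0.561]
force: [0.6, -0.1, 0.6]
width: 0.0851
t 21.68 pos [ 0.4822 -0.2193  0.0134] F [ 0.6 -0.1  0.6] w 0.0851 q [ 0.51  0.28 -0.15  1.96  0.05  0.91 -1.5 ]
turn [ 0.0016  0.0016 -0.0005] rows 0.020373918589061353  shift [0.0027 0.0023 0.0038] rows 0.07476827552722874
```

```bash
python3 -m crank '[0.0027,0.002,0.002,0,0,0,85, 0,0,0,0,0,0,55, 0,0,0,0,0,0,55, 0,0,0,0,0,0,50, 0,0,0,0,0,0,50, 0,0,0,0,0,0,50, 0,0,0,0,0,0,50]' 50; python3 go.py .484 -.2215 .010 -.27;  python3 -m crank '[0,0,0,0,0,0,50, 0,-0.02,0,0,0,0,50, 0,-0.04,0,0,0,0,50, 0,-0.04,0,0,0,0,50, 0,-0.04,0,0,0,0,50, 0,-0.02,0,0,0,0,50, 0,0,0,0,0,0,50]'
python3 -m crank '[0,0,0,-0.075,0,0,50, 0,0,0,-0.075,0,0,50, 0,0,0,0,0,0,50, 0,0,0,0,0,0,50, 0,0,0,0,0,0,50, 0,0,0,0,0,0,50, 0,0,0,0,0,0,50]'; python3 sense.py;  python3 -m crank '[0,0,0,0.075,0,0,50, 0,0,0,0.075,0,0,50, 0,0,0,0,0,0,50, 0,0,0,0,0,0,50, 0,0,0,0,0,0,50]';python3 sense.py
```

```text
time: 22.27
position: [0.4842, -0.2225, 0.014]
orientation: [-0.429, 0.428, -0.563, 0.563]
force: [-0.4, 2.2, 4.0]
width: 0.0597
t 22.27 pos [ 0.4842 -0.2225  0.014 ] F [-0.4  2.2  4. ] w 0.0597 q [ 0.52  0.28 -0.15  1.95  0.05  0.91 -1.5 ]
turn [-0.0006 -0.     -0.0006] rows 0.007697660453956207  shift [-0.0015  0.0066 -0.0008] rows 0.09836572868668819
time: 22.85
position: [0.4849, -0.2244, 0.112]
orientation: [-0.429, 0.427, -0.561, 0.565]
force: [0.9, 0.6, -4.7]
width: 0.0599
time: 23.43
position: [0.4829, -0.2234, 0.1101]
orientation: [0.375, -0.475, 0.625, -0.494]
force: [-0.2, 0.2, -4.5]
width: 0.0594
t 23.58 mom tool [ 0.421 -0.034  0.047] std [0.033 0.023 0.02 ] F [-0.02   4.425  1.039] tilt -13.39 pos [ 0.483 -0.223  0.11 ] w 0.05961438937709292
time: 24.0
position: [0.4843, -0.2236, 0.1106]
orientation: [-0.428, 0.428, -0.562, 0.563]
force: [0.4, 0.4, -3.7]
width: 0.0596
t 24.15 mom tool [0.001 0.003 0.054] std [0.009 0.016 0.033] F [ 0.006  5.697 -0.137] tilt 0.06 pos [ 0.485 -0.224  0.11 ] w 0.05994372610825653
```

```bash
python3 -m crank '[0,0,0,0.075,0,0,50, 0,0,0,0.075,0,0,50, 0,0,0,0,0,0,50, 0,0,0,0,0,0,50, 0,0,0,0,0,0,50, 0,0,0,0,0,0,50, 0,0,0,0,0,0,50]'; python3 sense.py;  python3 -m crank '[0,0,0,-0.075,0,0,50, 0,0,0,-0.075,0,0,50, 0,0,0,0,0,0,50, 0,0,0,0,0,0,50, 0,0,0,0,0,0,50]';python3 sense.py
```

```text
time: 24.73
position: [0.4856, -0.2237, 0.1105]
orientation: [-0.476, 0.375, -0.492, 0.625]
force: [-0.3, 0.2, -4.7]
width: 0.0597
t 24.88 mom tool [-0.504 -0.001  0.034] std [0.025 0.037 0.03 ] F [-0.156  4.831 -1.036] tilt 13.5 pos [ 0.484 -0.223  0.11 ] w 0.05973764621196349
time: 25.3
position: [0.4837, -0.2232, 0.1089]
orientation: [-0.428, 0.428, -0.563, 0.563]
force: [-0.3, -0.9, -6.0]
width: 0.06
t 25.45 mom tool [-0.058  0.002  0.038] std [0.037 0.004 0.029] F [ 0.392  5.395 -0.084] tilt 0.07 pos [ 0.483 -0.223  0.11 ] w 0.05972281449232671
```

```bash
sed -i 's/range(4)/range(N)/; s/if i<3/if i<N-1/; s/^m=\[\]/import sys;N=int(sys.argv[1]) if len(sys.argv)>1 else 4\nm=[]/' sense.py
python3 sense.py 9; python3 -m crank '[0,0,0,-0.075,0,0,50, 0,0,0,-0.075,0,0,50, 0,0,0,0,0,0,50, 0,0,0,0,0,0,50, 0,0,0,0,0,0,50, 0,0,0,0,0,0,50, 0,0,0,0,0,0,50,  0,0,0,0,0,0,50, 0,0,0,0.075,0,0,50, 0,0,0,0.075,0,0,50, 0,0,0,0,0,0,50, 0,0,0,0,0,0,50]';python3 -m crank '[0,0,0,0,0,0,50, 0,0,0,0,0,0,50]';python3 sense.py 9
```

```text
t 25.85 mom tool [-0.058  0.005  0.029] std [0.03  0.033 0.036] F [0.107 4.934 0.343] tilt 0.02 pos [ 0.483 -0.223  0.109] w 0.05997458921792784
time: 26.85
position: [0.481, -0.223, 0.1099]
orientation: [0.427, -0.429, 0.563, -0.563]
force: [0.5, -0.5, -4.3]
width: 0.0596
time: 27.02
position: [0.4852, -0.2237, 0.1106]
orientation: [-0.428, 0.428, -0.562, 0.563]
force: [-0.6, 0.0, -5.6]
width: 0.0594
t 27.42 mom tool [-0.04   0.018  0.047] std [0.034 0.019 0.03 ] F [-0.224  5.095  0.085] tilt -0.03 pos [ 0.484 -0.223  0.109] w 0.05976180880517159
```

Tin 2: difference 0.02 ± 0.015 N·m, so also quiet. Setting it back.

```bash
python3 -m crank '[0,0.03,0,0,0,0,50, 0,0.04,0,0,0,0,50, 0,0.04,0,0,0,0,50, 0,0.025,0,0,0,0,50, 0,0.012,0,0,0,0,50, 0,0.005,0,0,0,0,50, 0,0.003,0,0,0,0,50, 0,0,0,0,0,0,50]'; python3 go.py .484 -.2215 .012 -.27
```

```text
time: 28.08
position: [0.4843, -0.2235, 0.017]
orientation: [-0.428, 0.428, -0.562, 0.563]
force: [-0.6, -0.7, -5.3]
width: 0.0598
t 28.08 pos [ 0.4843 -0.2235  0.017 ] F [-0.6 -0.7 -5.3] w 0.0598 q [ 0.53  0.28 -0.17  1.95  0.06  0.91 -1.51]
turn [-0.0009 -0.0001  0.0002] rows 0.010819722642381664  shift [-0.0031  0.0083 -0.0013] rows 0.12854728157712955
```

```bash
python3 -m crank '[0,0.003,0,0,0,0,50, 0,0.002,0,0,0,0,50, 0,0.001,0,0,0,0,50, 0,0,0,0,0,0,50]'; python3 -m crank '[0,0,0,0,0,0,66, 0,0,0,0,0,0,80, 0,0,0,0,0,0,85, 0,0,0,0,0,0,85, 0,-0.03,0,0,0,0,85, 0,-0.06,0,0,0,0,85, 0,-0.065,0,0,0,0,85,0,-0.065,0,0,0,0,85,0,-0.065,0,0,0,0,85,0,-0.04,0,0,0,0,85]'; python3 go.py .483 -.368 .20 -.05
```

```text
time: 28.42
position: [0.4844, -0.2236, 0.014]
orientation: [-0.428, 0.428, -0.562, 0.563]
force: [-1.7, -0.5, 2.4]
width: 0.0596
time: 29.25
position: [0.485, -0.2237, 0.2124]
orientation: [-0.429, 0.427, -0.561, 0.565]
force: [0.9, -0.7, -0.1]
width: 0.085
t 29.25 pos [ 0.485  -0.2237  0.2124] F [ 0.9 -0.7 -0.1] w 0.085 q [ 0.55  0.08 -0.18  1.75  0.02  1.3  -1.47]
turn [-0.0036 -0.1401  0.0011] rows 1.759528957498683  shift [0.2404 0.0206 0.0086] rows 3.4732163306899526
```

```bash
python3 -m crank '[0,0,0,0,-0.07,0,85, 0,0,0,0,-0.07,0,85, 0.06,0.005,0.002,0,0,0,85, 0.06,0.005,0.002,0,0,0,85, 0.06,0.005,0.002,0,0,0,85, 0.06,0.005,0.002,0,0,0,85, 0,0,0,0,0,0,85, 0,0,0,0,0,0,85, 0,0,0,0,0,0,85]'; python3 go.py .483 -.368 .20 -.05
python3 - <<'E'
from h import *
s=r.read_state();q=r.camera('wrist')
im=q['frame'][:,:,::-1].copy();cv2.imwrite('pics/w8raw.png',im)
wbox(q,s,.484,-.223,-.27,(.14,.06,.05),im);wbox(q,s,.482,-.368,-.05,(.14,.06,.05),im)
cv2.imwrite('pics/w8.png',im)
E
```

```text
time: 30.0
position: [0.4813, -0.3666, 0.1953]
orientation: [0.488, -0.487, 0.513, -0.512]
force: [1.0, 1.2, 0.6]
width: 0.0849
t 30.0 pos [ 0.4813 -0.3666  0.1953] F [1.  1.2 0.6] w 0.0849 q [ 0.68  0.24 -0.09  1.6   0.02  1.3  -1.03]
turn [ 0.0001 -0.0001 -0.0007] rows 0.008803440240065675  shift [ 0.0022 -0.0078  0.003 ] rows 0.12440271825584333
```

View pics/w8.png

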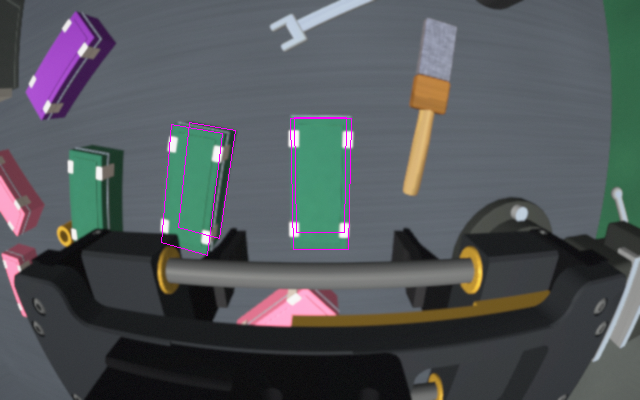

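```bash
python3 - <<'E'
from h import *
s=r.read_state();q=r.camera('wrist')
for uv in [(403,192),(417,195),(425,120)]: print(wonz(q,s,uv,.012))
E
python3 go.py .482 -.368 .012 -.05
```

```text
[ 0.46206583 -0.46440679  0.012     ]
[ 0.45756232 -0.48213118  0.012     ]
[ 0.54652771 -0.49093469  0.012     ]
t 30.1 pos [ 0.4819 -0.3656  0.1958] F [ 0.2 -0.2  0.3] w 0.085 q [ 0.68  0.24 -0.09  1.6   0.02  1.3  -1.03]
turn [-0.0003  0.0014 -0.0004] rows 0.01774088609131003  shift [0.004  0.3064 0.0004] rows 4.408575571647044
```

Brush handle clears (4 cm).

```bash
python3 -m crank '[0.004,0.06,0,0,0,0,85, 0,0.06,0,0,0,0,85, 0,0.06,0,0,0,0,85, 0,0.055,0,0,0,0,85, 0,0.04,0,0,0,0,85, 0,0.02,0,0,0,0,85, 0,0.008,0,0,0,0,85, 0,0,0,0,0,0,85]' 50; python3 go.py .482 -.368 .012 -.05
```

```text
time: 30.77
position: [0.4813, -0.3688, 0.0138]
orientation: [0.488, -0.488, 0.512, -0.512]
force: [0.7, -0.3, -0.3]
width: 0.0851
t 30.77 pos [ 0.4813 -0.3688  0.0138] F [ 0.7 -0.3 -0.3] w 0.0851 q [ 0.68  0.41 -0.08  1.77  0.04  0.96 -1.04]
turn [ 0.0002  0.0007 -0.0003] rows 0.00933281581669372  shift [-0.0014  0.0029  0.0011] rows 0.04891778974280796
```

```bash
python3 -m crank '[0,0.001,0,0,0,0,85, 0,0,0,0,0,0,55, 0,0,0,0,0,0,55, 0,0,0,0,0,0,50, 0,0,0,0,0,0,50, 0,0,0,0,0,0,50, 0,0,0,0,0,0,50]' 50; python3 go.py .482 -.368 .010 -.05;  python3 -m crank '[0,0,0,0,0,0,50, 0,-0.02,0,0,0,0,50, 0,-0.04,0,0,0,0,50, 0,-0.04,0,0,0,0,50, 0,-0.04,0,0,0,0,50, 0,-0.02,0,0,0,0,50, 0,0,0,0,0,0,50]'
python3 -m crank '[0,0,0,-0.075,0,0,50, 0,0,0,-0.075,0,0,50, 0,0,0,0,0,0,50, 0,0,0,0,0,0,50, 0,0,0,0,0,0,50, 0,0,0,0,0,0,50, 0,0,0,0,0,0,50]'; python3 sense.py;  python3 -m crank '[0,0,0,0.075,0,0,50, 0,0,0,0.075,0,0,50, 0,0,0,0,0,0,50, 0,0,0,0,0,0,50, 0,0,0,0,0,0,50]';python3 sense.py 6
```

```text
time: 31.35
position: [0.4815, -0.3684, 0.0139]
orientation: [0.488, -0.487, 0.513, -0.512]
force: [-1.0, 4.8, 5.2]
width: 0.0595
t 31.35 pos [ 0.4815 -0.3684  0.0139] F [-1.   4.8  5.2] w 0.0595 q [ 0.68  0.41 -0.08  1.77  0.04  0.96 -1.04]
turn [-0.0002  0.0002 -0.001 ] rows 0.012621003231185441  shift [-0.0007  0.0065  0.0007] rows 0.09438021597035412
time: 31.93
position: [0.4824, -0.3715, 0.1126]
orientation: [-0.487, 0.487, -0.51, 0.515]
force: [0.1, -0.3, -3.2]
width: 0.0594
time: 32.52
position: [0.4799, -0.3706, 0.1099]
orientation: [0.426, -0.541, 0.569, -0.45]
force: [-0.8, -1.1, -3.5]
width: 0.0599
t 32.67 mom tool [ 0.479 -0.03   0.039] std [0.033 0.031 0.014] F [0.369 4.112 0.536] tilt -13.42 pos [ 0.48 -0.37  0.11] w 0.059963564049067754
time: 33.08
position: [0.4811, -0.3701, 0.1103]
orientation: [-0.487, 0.487, -0.512, 0.513]
force: [1.6, -0.1, -4.6]
width: 0.0595
t 33.33 mom tool [-0.001 -0.009  0.022] std [0.025 0.01  0.025] F [-0.064  4.377  0.497] tilt 0.0 pos [ 0.482 -0.369  0.109] w 0.05941160397551836
```

```bash
python3 -m crank '[0,0,0,0.075,0,0,50, 0,0,0,0.075,0,0,50, 0,0,0,0,0,0,50, 0,0,0,0,0,0,50, 0,0,0,0,0,0,50, 0,0,0,0,0,0,50, 0,0,0,0,0,0,50]'; python3 sense.py;  python3 -m crank '[0,0,0,-0.075,0,0,50, 0,0,0,-0.075,0,0,50, 0,0,0,0,0,0,50, 0,0,0,0,0,0,50, 0,0,0,0,0,0,50]';python3 sense.py 6
```

```text
time: 33.92
position: [0.4829, -0.3695, 0.11]
orientation: [-0.542, 0.427, -0.448, 0.569]
force: [-0.6, -0.3, -4.6]
width: 0.0597
t 34.07 mom tool [-0.515 -0.01   0.014] std [0.028 0.039 0.02 ] F [ 0.147  4.284 -1.111] tilt 13.5 pos [ 0.482 -0.369  0.109] w 0.05971244997952601
time: 34.48
position: [0.481, -0.3695, 0.1088]
orientation: [-0.488, 0.487, -0.512, 0.512]
force: [-0.2, -0.2, -4.5]
width: 0.0599
t 34.73 mom tool [-0.054 -0.01   0.026] std [0.031 0.033 0.02 ] F [ 0.063  4.487 -0.249] tilt 0.04 pos [ 0.48 -0.37  0.11] w 0.05935776951376794
```

The static test is inconclusive so far: levelled differences of about 0.05 N·m on both tins 2 and 3. Repeating on tin 3 with slower returns, more samples, and joint torques too.

```bash
cat > sense2.py <<'E'
from h import *
import sys,json
np.set_printoptions(precision=3,suppress=True)
N=int(sys.argv[1]);m=[];f=[];ta=[];q=[]
for i in range(N):
    s,T,p=tool();m.append(T.T@s['moment']);f.append(T.T@s['force']);ta.append(s['tau']);q.append(s['joints'])
    if i<N-1:r.camera('wrist')
m=np.array(m)
print('t',round(s['time'],2),'Mx series',m[:,0],'mean',m.mean(0),'F',np.mean(f,0),'tilt',np.degrees(np.arcsin(T[2,2])))
print('  tau',np.mean(ta,0),'std',np.std(ta,0),'q',np.mean(q,0)*1000)
E
python3 sense2.py 8; python3 -m crank '[0,0,0,-0.06,0,0,50, 0,0,0,-0.06,0,0,50, 0,0,0,-0.06,0,0,50, 0,0,0,0,0,0,50, 0,0,0,0,0,0,50, 0,0,0,0,0,0,50, 0,0,0,0,0,0,50, 0,0,0,0,0,0,50, 0,0,0,0,0,0,50, 0,0,0,0,0,0,50]'; python3 sense2.py 5; python3 -m crank '[0,0,0,0.045,0,0,50, 0,0,0,0.045,0,0,50, 0,0,0,0.045,0,0,50, 0,0,0,0.045,0,0,50, 0,0,0,0,0,0,50, 0,0,0,0,0,0,50, 0,0,0,0,0,0,50]';python3 sense2.py 8
```

```text
t 35.08 Mx series [-0.015 -0.037 -0.003 -0.035 -0.001 -0.003 -0.008 -0.013] mean [-0.014 -0.003  0.023] F [-0.015  4.14   0.269] tilt 0.012722241657485965
  tau [  0.039 -48.838  -0.737 -31.035  -0.05   -0.052   0.002] std [0.059 0.123 0.028 0.02  0.005 0.004 0.001] q [  699.289   309.258  -103.697  1698.908    34.847  1134.576 -1035.984]
time: 35.92
position: [0.4805, -0.3701, 0.1101]
orientation: [0.414, -0.551, 0.579, -0.436]
force: [-0.6, -0.1, -4.0]
width: 0.0598
t 36.12 Mx series [0.51  0.533 0.615 0.551 0.562] mean [ 0.554 -0.018  0.038] F [0.123 4.229 1.029] tilt -16.176062251492212
  tau [  0.088 -57.78   -0.356 -29.97    0.709   1.631   0.011] std [0.014 0.078 0.006 0.014 0.001 0.005 0.   ] q [  594.16    491.322   -82.911  1476.671   166.292  1430.835 -1149.981]
time: 36.7
position: [0.4815, -0.3694, 0.1095]
orientation: [0.487, -0.488, 0.513, -0.512]
force: [0.8, 0.5, -3.5]
width: 0.0598
t 37.05 Mx series [ 0.026  0.009 -0.042 -0.045 -0.029 -0.018 -0.072 -0.082] mean [-0.032 -0.009  0.032] F [-0.045  4.462  0.294] tilt -0.033099423836545655
  tau [  0.29  -49.237  -0.665 -30.983  -0.016  -0.012  -0.004] std [0.325 0.202 0.229 0.188 0.04  0.031 0.002] q [  703.317   312.225  -111.357  1696.394    37.771  1135.868 -1038.365]
```

```bash
python3 -m crank '[0,0,0,0.065,0,0,50, 0,0,0,0.065,0,0,50]'; python3 sense2.py 15; python3 -m crank '[0,0,0,-0.065,0,0,50, 0,0,0,-0.065,0,0,50, 0,0,0,0,0,0,50, 0,0,0,-0.065,0,0,50, 0,0,0,-0.065,0,0,50]'; python3 sense2.py 15
```

```text
time: 37.22
position: [0.4834, -0.3689, 0.1093]
orientation: [-0.536, 0.435, -0.455, 0.562]
force: [-0.4, 0.5, -4.8]
width: 0.0598
t 37.92 Mx series [-0.483 -1.523 -0.659 -0.418 -0.41  -0.393 -0.341 -0.466 -0.405 -0.415
 -0.481 -0.457 -0.46  -0.511 -0.47 ] mean [-0.526  0.008  0.039] F [ 0.035  4.375 -1.45 ] tilt 11.683652729533938
  tau [ -0.63  -43.019  -1.299 -32.205  -0.802  -1.185  -0.04 ] std [2.224 1.256 1.855 3.175 0.594 0.728 0.404] q [ 800.008  201.716 -128.434 1851.538 -116.685  927.572 -881.94 ]
time: 38.33
position: [0.4796, -0.3707, 0.1099]
orientation: [0.434, -0.535, 0.563, -0.458]
force: [1.2, -0.9, -4.9]
width: 0.0593
t 39.03 Mx series [0.497 1.276 0.463 0.41  0.338 0.353 0.366 0.372 0.469 0.403 0.405 0.429
 0.456 0.416 0.452] mean [ 0.474 -0.008  0.024] F [0.153 4.309 1.232] tilt -11.65250032494204
  tau [  0.47  -56.069  -0.44  -30.256   0.601   1.236   0.004] std [2.213 4.344 1.77  1.29  0.467 0.635 0.142] q [  632.644   439.637  -104.798  1538.367   141.986  1349.04  -1131.439]
```

```bash
python3 -m crank '[0,0,0,0.065,0,0,50, 0,0,0,0.065,0,0,50, 0,0.03,0,0,0,0,50, 0,0.04,0,0,0,0,50, 0,0.04,0,0,0,0,50, 0,0.025,0,0,0,0,50, 0,0.012,0,0,0,0,50, 0,0.007,0,0,0,0,50, 0,0.002,0,0,0,0,50, 0,0,0,0,0,0,50]'; python3 go.py .482 -.368 .012 -.05
```

```text
time: 39.87
position: [0.4816, -0.3701, 0.0164]
orientation: [-0.487, 0.487, -0.512, 0.513]
force: [-0.1, -0.3, -3.4]
width: 0.0597
t 39.87 pos [ 0.4816 -0.3701  0.0164] F [-0.1 -0.3 -3.4] w 0.0597 q [ 0.71  0.41 -0.12  1.77  0.06  0.96 -1.05]
turn [-0.0006 -0.      0.0005] rows 0.007725469250547432  shift [-0.0035  0.0073  0.0006] rows 0.11708304989786664
```

```bash
python3 -m crank '[0,0.003,0,0,0,0,50, 0,0.002,0,0,0,0,50, 0,0,0,0,0,0,66, 0,0,0,0,0,0,80, 0,0,0,0,0,0,85, 0,-0.03,0,0,0,0,85, 0,-0.06,0,0,0,0,85, 0,-0.06,0,0,0,0,85, 0,0,0,0,0.07,0,85, 0,0,0,0,0.07,0,85]'; python3 go.py .484 -.2225 .10 -.27
```

```text
time: 40.7
position: [0.4832, -0.3713, 0.1068]
orientation: [-0.427, 0.426, -0.561, 0.566]
force: [-1.4, 0.3, 0.5]
width: 0.0846
t 40.7 pos [ 0.4832 -0.3713  0.1068] F [-1.4  0.3  0.5] w 0.0846 q [ 0.69  0.31 -0.09  1.7   0.03  1.12 -1.26]
turn [-0.0046 -0.0034  0.0017] rows 0.057273312483870895  shift [-0.2394  0.0114 -0.0649] rows 3.5725868917545225
```

```bash
python3 -m crank '[-0.06,0,-0.0162,0,0,0,85, -0.06,0,-0.0162,0,0,0,85, -0.06,0,-0.0162,0,0,0,85, -0.06,0,-0.0162,0,0,0,85, 0,0,0,0,0,0,85, 0,0,0,0,0,0,85]'; python3 go.py .484 -.2225 .014 -.27
```

```text
time: 41.2
position: [0.4829, -0.218, 0.1035]
orientation: [-0.43, 0.429, -0.561, 0.562]
force: [0.3, -0.5, -0.1]
width: 0.0853
t 41.2 pos [ 0.4829 -0.218   0.1035] F [ 0.3 -0.5 -0.1] w 0.0853 q [ 0.54  0.17 -0.18  1.89  0.03  1.09 -1.49]
turn [-0.001   0.0033  0.0001] rows 0.04121616889348966  shift [0.0067 0.1492 0.0038] rows 2.1498469411656003
```

```bash
python3 -m crank '[0.003,0.05,0.002,0,0,0,85, 0,0.05,0,0,0,0,85, 0,0.035,0,0,0,0,85, 0,0.012,0,0,0,0,85, 0,0,0,0,0,0,55, 0,0,0,0,0,0,55, 0,0,0,0,0,0,50, 0,0,0,0,0,0,50, 0,0,0,0,0,0,50, 0,0,0,0,0,0,50]' 50; python3 go.py .484 -.2225 .014 -.27
```

```text
time: 42.03
position: [0.4836, -0.2233, 0.0159]
orientation: [-0.428, 0.428, -0.562, 0.564]
force: [-0.4, -0.6, 3.5]
width: 0.0601
t 42.03 pos [ 0.4836 -0.2233  0.0159] F [-0.4 -0.6  3.5] w 0.0601 q [ 0.54  0.28 -0.18  1.95  0.06  0.91 -1.51]
turn [-0.0017 -0.0003  0.0005] rows 0.02102713443830162  shift [-0.0015  0.0032  0.0003] rows 0.05043630641171047
```

```bash
python3 -m crank '[0,0,0,0,0,0,50, 0,-0.03,0,0,0,0,50, 0,-0.05,0,0,0,0,50, 0,-0.05,0,0,0,0,50, 0,-0.03,0,0,0,0,50, 0,0,0,0,0,0,50, 0,0,0,0.065,0,0,50, 0,0,0,0.065,0,0,50]'; python3 sense2.py 15; python3 -m crank '[0,0,0,-0.065,0,0,50, 0,0,0,-0.065,0,0,50, 0,0,0,0,0,0,50, 0,0,0,-0.065,0,0,50, 0,0,0,-0.065,0,0,50]'; python3 sense2.py 15
```

```text
time: 42.7
position: [0.4827, -0.222, 0.1083]
orientation: [-0.47, 0.382, -0.502, 0.617]
force: [0.4, 1.0, -4.8]
width: 0.0596
t 43.4 Mx series [-0.508 -1.535 -0.612 -0.392 -0.329 -0.11  -0.392 -0.38  -0.378 -0.428
 -0.449 -0.404 -0.412 -0.477 -0.385] mean [-0.479  0.004  0.053] F [-0.064  5.008 -1.14 ] tilt 11.690781780108695
  tau [ -0.127 -32.706  -0.183 -32.871  -0.169  -1.561  -0.02 ] std [0.511 1.686 0.322 5.177 0.206 1.075 0.16 ] q [  581.218    21.308  -182.216  2051.33    -29.27    869.061 -1424.726]
time: 43.82
position: [0.4818, -0.2227, 0.1109]
orientation: [0.381, -0.47, 0.618, -0.502]
force: [1.3, 0.1, -3.9]
width: 0.06
t 44.52 Mx series [0.545 1.197 0.406 0.356 0.314 0.535 0.329 0.357 0.31  0.296 0.313 0.359
 0.296 0.355 0.331] mean [ 0.42  -0.011  0.078] F [0.017 5.045 1.508] tilt -11.64267702962729
  tau [  0.09  -48.758  -1.523 -29.767   0.057   1.34    0.005] std [0.441 5.388 0.107 1.477 0.086 0.674 0.059] q [  522.789   317.959  -184.149  1705.345    73.978  1327.085 -1524.306]
```

Tin 2 shows outliers 0.25 s after each tip (−0.11 and 0.535 against neighbours of about −0.37 and 0.32). Tin 3 showed none. Repeating to confirm.

```bash
python3 -m crank '[0,0,0,0.065,0,0,50, 0,0,0,0.065,0,0,50, 0,0,0,0,0,0,50, 0,0,0,0.065,0,0,50, 0,0,0,0.065,0,0,50]'; python3 sense2.py 12;python3 -m crank '[0,0,0,-0.065,0,0,50, 0,0,0,-0.065,0,0,50, 0,0,0,0,0,0,50, 0,0,0,-0.065,0,0,50, 0,0,0,-0.065,0,0,50]'; python3 sense2.py 12;
```

```text
time: 44.93
position: [0.4839, -0.2226, 0.1109]
orientation: [-0.47, 0.382, -0.502, 0.618]
force: [0.9, 1.1, -5.2]
width: 0.0596
t 45.48 Mx series [-0.481 -1.57  -0.733 -0.371 -0.305  0.081 -0.349 -0.455 -0.382 -0.431
 -0.424 -0.42 ] mean [-0.487  0.015  0.048] F [-0.201  5.043 -1.258] tilt 11.684825443915184
  tau [ -0.132 -32.59   -0.194 -32.987  -0.169  -1.638  -0.022] std [0.523 1.969 0.346 5.095 0.241 1.184 0.183] q [  592.137    21.477  -193.355  2048.444   -28.634   870.903 -1425.235]
time: 45.9
position: [0.482, -0.2228, 0.1108]
orientation: [0.381, -0.47, 0.618, -0.502]
force: [-0.4, -0.2, -5.2]
width: 0.0593
t 46.45 Mx series [0.513 1.247 0.366 0.306 0.279 0.478 0.296 0.344 0.29  0.3   0.337 0.367] mean [ 0.427 -0.002  0.065] F [0.041 5.11  1.682] tilt -11.585502699371736
  tau [  0.099 -48.937  -1.652 -29.76    0.056   1.369   0.005] std [0.482 6.052 0.097 1.649 0.095 0.751 0.068] q [  532.047   319.407  -195.373  1704.545    77.339  1327.456 -1527.093]
```

```bash
python3 -m crank '[0,0,0,0.0325,0,0,50, 0,0,0,0.0325,0,0,50, 0,0,0,0.0325,0,0,50, 0,0,0,0.0325,0,0,50, 0,0,0,0,0,0,50, 0,0,0,0,0,0,50]'; python3 sense2.py 9;python3 -m crank '[0,0,0,0.065,0,0,50, 0,0,0,0.065,0,0,50, 0,0,0,0,0,0,50, 0,0,0,0,0,0,50, 0,0,0,0,0,0,50, 0,0,0,0,0,0,50, 0,0,0,-0.0325,0,0,50, 0,0,0,-0.0325,0,0,50, 0,0,0,-0.0325,0,0,50, 0,0,0,-0.0325,0,0,50, 0,0,0,0,0,0,50, 0,0,0,0,0,0,50]'; python3 sense2.py 9;
```

```text
time: 46.95
position: [0.4817, -0.2226, 0.1111]
orientation: [-0.428, 0.428, -0.563, 0.563]
force: [0.7, 0.0, -4.7]
width: 0.0595
t 47.35 Mx series [-0.068 -0.116 -0.071 -0.098 -0.093 -0.103 -0.119 -0.077 -0.15 ] mean [-0.099 -0.003  0.048] F [-0.217  4.825  0.352] tilt -0.03400609436307119
  tau [  0.08  -40.55   -0.907 -30.764  -0.019  -0.117   0.002] std [0.057 0.168 0.027 0.242 0.009 0.024 0.007] q [  568.719   166.18   -203.4    1875.763    37.558  1103.726 -1489.666]
time: 48.35
position: [0.4846, -0.2228, 0.1105]
orientation: [-0.429, 0.428, -0.562, 0.563]
force: [-0.1, -0.4, -5.5]
width: 0.0597
t 48.75 Mx series [-0.011 -0.019  0.049  0.029  0.035 -0.013  0.077  0.06  -0.047] mean [0.018 0.002 0.038] F [-0.028  5.157 -0.03 ] tilt 0.03292869949092973
  tau [ -0.086 -39.709  -0.993 -31.105  -0.012  -0.036  -0.004] std [0.053 0.105 0.033 0.28  0.012 0.026 0.009] q [  573.33    165.686  -208.135  1876.606    38.227  1102.423 -1490.161]
```

With slow returns, tin 2's level moment flips from −0.099 to +0.018 N·m. That is the right sign and clearly above noise, and the knocks repeat. Tin 2 rattles, so I'm presenting it.

```bash
python3 -m crank '[0,-0.03,0.01,0,0,0,50, 0,-0.03,0.02,0,0,0,50, 0,-0.03,0.03,0,0,0,50, 0,-0.03,0.04,0,0,0,50, 0,-0.03,0.045,0,0,0,50, 0,-0.02,0.045,0,0,0,50, 0,-0.01,0.045,0,0,0,50, 0,0,0.04,0,0,0,50, 0,0,0.03,0,0,0,50, 0,0,0.02,0,0,0,50, 0,0,0.01,0,0,0,50, 0,0,0,0,0,0,50]'; python3 -m crank '[0,0,0,0,0,0,50, 0,0,0,0,0,0,50, 0,0,0,0,0,0,50, 0,0,0,0,0,0,50]'; python3 go.py .675 -.27 .21 -.27
python3 - <<'E'
from h import *
for n in ('top','scene','wrist'):
    q=r.camera(n);cv2.imwrite(f'pics/{n}9.png',q['frame'][:,:,::-1])
    if n!='wrist':
        f=q['frame'].astype(int);g=((f[...,1]-f[...,0]>30)&(f[...,1]-f[...,2]>8)).astype(np.uint8)
        g=cv2.morphologyEx(g,cv2.MORPH_CLOSE,np.ones((7,7)));k,lab,st,c=cv2.connectedComponentsWithStats(g)
        for i in range(1,k):
            if 200<st[i,4]<3000: print(n,st[i],*boxfit(q,lab==i,onz(q,c[i],.04)[:2],(.14,.06,.05)))
E
```

```text
time: 49.75
position: [0.6769, -0.2761, 0.2174]
orientation: [0.428, -0.428, 0.563, -0.562]
force: [-0.9, -0.1, -5.7]
width: 0.0598
time: 50.08
position: [0.6757, -0.2762, 0.219]
orientation: [-0.428, 0.428, -0.563, 0.563]
force: [0.8, 0.2, -5.1]
width: 0.0596
t 50.08 pos [ 0.6757 -0.2762  0.219 ] F [ 0.8  0.2 -5.1] w 0.0596 q [ 0.48  0.5  -0.2   1.21  0.1   1.43 -1.55]
turn [-0.0002 -0.0002  0.0002] rows 0.0028813892316965632  shift [-0.0097  0.015  -0.0039] rows 0.26360972530008836
top [388 155  16  24 255] [ 0.72365057 -0.30970507 -0.6114464 ] 0.3507064093728463
top [322 215  24  43 710] [ 0.47621744 -0.06024209 -0.23938911] 0.9205450217516211
scene [175 174  42  44 728] [ 0.55761302 -0.40404562  1.00048263] 0.5428899202169265
scene [293 177  40  46 831] [ 0.46818894 -0.0605665  -0.20519315] 0.7216803792295537
```

View pics/scene9.png

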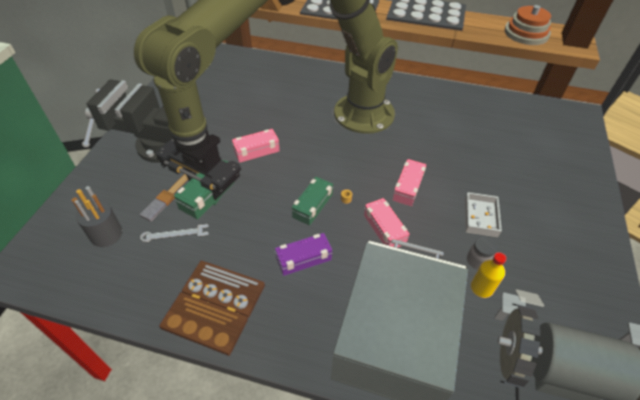

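View pics/top9.png

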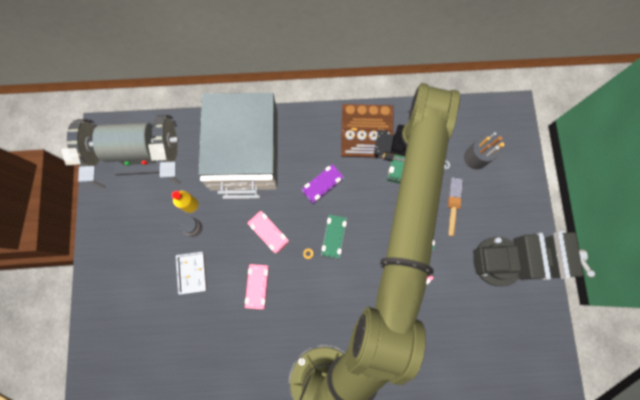

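View pics/wrist9.png

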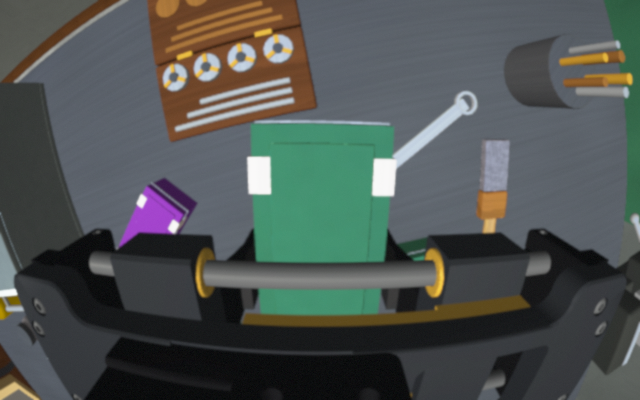

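```bash
python3 - <<'E'
from h import *
p=r.camera('top');im=p['frame'][:,:,::-1].copy()
im=cv2.resize(im[160:210,190:290],None,fx=8,fy=8,interpolation=cv2.INTER_CUBIC)
a=-.05;c=np.array([np.cos(a),np.sin(a)]);n=np.array([-c[1],c[0]]);C=np.array([.661,.248])
def L(pts,col):
    P=[(proj(p,(*(C+c*x+n*y),z))-np.array([190,160]))*8+4 for x,y,z in pts];cv2.polylines(im,[np.array(P).round().astype(np.int32)],True,col,1)
L([(.006,-.117,.147),(.006,.117,.147),(.021,.117,.147),(.021,-.117,.147)],(0,255,0))
L([(.006,-.117,.082),(.006,.117,.082),(.006,.117,.147),(.006,-.117,.147)],(0,255,255))
L([(-.029,-.06,.122),(-.029,.06,.122)],(0,0,255))
L([(.015,-.12,.16),(.015,.12,.16)],(255,0,0))
cv2.imwrite('pics/d.png',im)
s=r.read_state();print(s['time'],s['position'],s['width'])
E
```

```text
50.2833 [ 0.67609812 -0.27619928  0.21875072] 0.05986825130273638
```

View pics/d.png

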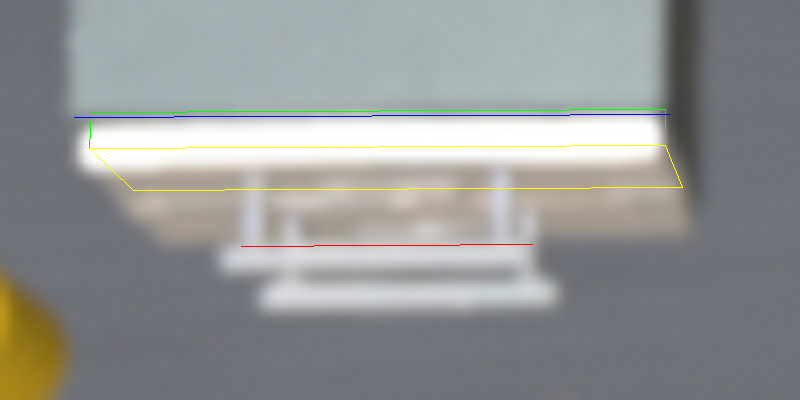

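```bash
python3 - <<'E'
from h import *
p=r.camera('top')
C=np.array([.661,.248]);a=-.05;c=np.array([np.cos(a),np.sin(a)])
def cx(row,col,z):
    return float((onz(p,((col-4)/8+190,(row-4)/8+160),z)[:2]-C)@c)
print('upper handle',cx(259,375,.122)); 
for z in (.04,.047,.052,.057): print('lower handle',z,cx(294,410,z))
print('upper panel edge',cx(168,375,.147),'lower panel bottom',[cx(240,425,z) for z in (.01,.015)],'roof',cx(117,370,.16))
E
```

```text
upper handle -0.034941029283208816
lower handle 0.04 -0.030157932050440376
lower handle 0.047 -0.031837942678905704
lower handle 0.052 -0.03303795027066663
lower handle 0.057 -0.03423795786242756
upper panel edge -0.003132245765774741 lower panel bottom [0.001867951682926971, 0.0005801689274773698] roof 0.01454550544169268
```

```bash
python3 - <<'E'
from h import *
s=r.read_state();print(s['position'],abs(s['dq']).max(),s['force'],s['width'])
print(r.job_done())
E
```

```text
[ 0.67617874 -0.27614947  0.21869557] 0.0032167047917792094 [-1.06171762  0.92017433 -4.35390338] 0.05959587397176496
the job is handed in; nothing more can be done
None
```

I laid the pilot block in the drawer and shut the drawer. I then shook all three tins and handed in the job at about 50 s, still holding the rattling one out. The rattling tin is the middle one, which stood near (0.484, -0.222).

**Rattle evidence**
- **Middle tin:** it gave repeatable knock spikes 0.25 s after each tip. After slow returns to level, its moment shifted by 0.12 N·m.
- **-y tin (near y = -0.37):** it showed neither sign.
- **+y tin (near y = -0.06):** it got only the level-moment test with fast returns. I called it quiet on that and did not repeat the stricter test on it.
- **Disagreement:** my early fast-return tests on the middle tin were inconclusive and disagreed with the later ones.

**Last checks**
- **Held tin:** it was level, still and gripped. The fingertips were at x = 0.676 m and z = 0.219 m, about 19 cm further forward than it stood.
- **+y tin:** it was seen back within about 3 mm of its place.
- **-y tin:** it was set down where it was picked up, but the arm hid it in the last top and scene pictures, so I could not re-measure it.
- **Drawer:** it reached a hard stop at about 31 N. The handle lines up with the locked lower drawer's handle within 2 to 4 mm.
- **Block:** I saw it lying flat before the drawer closed, but it could not be seen afterwards.
- **Other things on the bench:** those still in view appeared unmoved.

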